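Crank the microtube carriage under its reading head

ROBOT

A 7-joint arm with a two-finger parallel gripper is mounted at the origin on a cart in front of the work surface, level with it; the furniture and walls round the work are solid. World frame = base frame: x ahead of the robot, y to its left, z up, the work surface at z = 0. Lengths are in m, angles in rad, forces in N, time in s.
With the tool pointing down it reaches from about 0.425 to 0.95 m from the base axis. Payload 4.7 kg.
Tool frame: the origin (TCP) lies at the very end of the fingers, on their centre line; the grasp point (between the pads) lies 19 mm behind it (ctrl.grip_point_offset is the distance from the TCP to the grasp point, in m); z points along the fingers, y is the direction in which the jaws open and shut (so a half turn about z gives the same grasp; the last joint's range is limited). The gripper opens to 87 mm and grips with 3 to 60 N. Pads are 19 mm wide; open, the fingers measure 117 mm over their backs; the gripper's body (75 mm by 190 mm) begins 51 mm behind the grasp point.
Start: joints at [1.126, 0.469, -0.049, 1.532, 0.024, 1.141, -0.082], TCP at [0.273, -0.617, 0.19] pointing down, gripper open.
Joint ranges: [-2.59, 2.59], [-0.33, 1.99], [-1.39, 1.29], [0.1, 2.45], [-1.04, 4.18], [0.21, 1.99], [-2.66, 2.66]. Speed limits (rad/s): [2.57, 2.57, 3.14, 3.14, 3.14, 3.14, 3.14].

INTERFACE

Orientations are given as a rotation vector (axis times angle).
In Python, from rig import readout, grab_frame, ctrl gives the robot as it stands.
- The arm moves only by the tool arm_command, never from a script. Its argument "targets" is a list of rows, each a list of 2 entries, a list of its own where there are three numbers: the shift along the tool's x, y, z in cm, then the turn, a rotation vector about the tool's x, y, z in degrees. A call has 1 to 10 rows; each row shifts and turns the commanded pose from where the row before left it, along the tool's axes as they then stand; what a row does not reach is not made up. A row lasts 1/12 s, in which the tool goes at most 41.7 mm and 7.16 degrees, less where a joint would pass 70% of its speed; a pose out of reach is approached as far as the arm can. A call with a gripper value outside its range is refused whole. "gripper" is the finger opening in cm, from 0 to 8.7, set as the call begins (left out, the last holds). The fingers move at their own pace and stop on an object; "force" is the grip in N (left out, the last holds). Time passes only in rows, so rows that do not move let the fingers close. It gives the time, the measured TCP pose, the force and the opening at its end, in the units of the state.
- readout.state(): the state, without advancing time (a new reading comes with each control period).
- grab_frame(name): name is "scene" or "top"; returns a dict with "img" (384x512x3 uint8, red, green, blue), "z_map" (384x512 float32, m along the optical axis (not along the pixel's ray), 0 where there is no reading), "fx", "fy", "cx", "cy" (pixels), "rvec" (rotation vector, rad) and "tvec" (3), from world to camera coordinates, as OpenCV has them. Camera axes: x right, y down, z forward; pixel columns grow to the right and rows downward; lengths in m; the calibration is good to about 2 mm. A picture is of the moment at which its call begins.
- ctrl.sign_off(): hands the job in, once; it reports no verdict.
The state is a dict: "clock": time; "qpos": joint angles; "joint_vel": joint speeds; "effort": joint torques, N m; "tcp_pos": TCP position; "orientation": TCP orientation; "ft_force": force on the tool from outside, world axes, zero at the start; "moment": the same for the moment, N m; "finger_gap": finger opening in m.
Only numpy, scipy, OpenCV 4.12 (cv2) and the standard library are available. Lean on these libraries where they do the work, as an engineer would, in place of code of your own. Each camera call takes 0.05 s, during which the arm holds its last target.

TASK

Bring the microtubes under their reading head. On the feed slide that carries the black microtube block, swing the folded crank handle fully upright, crank half a turn counter-clockwise (seen from above, past the robot's side) until the carriage is at its stop under the bridge, then fold the handle back down flat along the crank bar and let go.

Things in the scene. Friction and masses are not known exactly. Their poses are not given: they have to be found in the camera images.
- slide_hub (a point): Crank centre, 72 mm above the desk at mid-height of its flat bar (11 mm wide, 9 thick); the crank turns about the vertical here. x axis: along the bar to the handle's hinge pin, which lies at x 70, z +18 mm. Hub: radius 13 mm, rising 15 mm. Gear box below: 104 x 100 mm, top 61 mm above the desk (cap 65). Turning takes 2 N at the handle; the crank stays where left.
- slide_grip (a point): Point on the handle's centre line, 42 mm from the hinge pin. Black round grip, 18 mm diameter, 10 to 60 mm from the pin; y axis: along the pin (level, square to the bar). Folded, it lies level over the bar, from pin to hub, 90 mm above the desk, free on both sides; upright, this point is 132 up. The grip spins freely on its spindle: pinched along y, fingers may keep their heading.
- slide_handle (a joint): Fold angle of the handle, rad: 0 = flat on the crank bar, 1.571 = upright (firm stop); starts at 0 to 0.2. Stiff: stays where left, takes about 1 N at its end.
- slide_carriage (a joint): Carriage travel, m: 0 at the start (crank bar to the slide's left), 0.080 at its stop under the bridge (bar to the right), 25.5 mm per rad of crank. Two alike fixed slides (375 x 110 mm, pointing away from the robot, bridge 142 mm high at the far end) may stand either way round; this one's carriage bears the black block with tubes (89 mm high), the other's a petri dish.

How it is judged:
By the outcome, as a careful person would: the job done as asked, in the order asked, and still so for the second after the job is handed in, with the robot touching nothing.
It also fails if it takes over 53 s, if anything falls off the work surface, if the arm or the gripper's body presses on something with over 40 N, if the wrist force passes 120 N, or if a joint passes its speed limit or range.

## Working session

There is one attempt and no reset: what is moved stays moved. The work goes in short steps, Python scripts to look and compute and a tool call to move; the robot and the scene stay as the last step left them, time stands still between calls to the robot, and variables do not carry over. Pictures are saved under pics/ and viewed, and the job is handed in when it is done.

Besides the shell and the picture viewer there is one more tool, called after "Emit:" as a command line: name --argument value ..., lists and objects as JSON in quotes. arm_command: Moves the arm, as the interface text tells. Its arguments: {"type":"object","properties":{"targets":{"type":"array"},"gripper":{"type":"number"},"force":{"type":"number"}},"required":["targets"]}

```bash
mkdir -p pics; ls; python3 - <<'E'
from rig import readout, grab_frame, ctrl
import cv2,pickle
print(readout.state()); print(ctrl.grip_point_offset)
for n in("scene","top"):
    f=grab_frame(n); pickle.dump(f,open(f"{n}0.pkl","wb"))
    print({k:f[k] for k in f if k not in("img","z_map")})
    cv2.imwrite(f"pics/{n}0.png",cv2.resize(f["img"][:,:,::-1],(800,600),interpolation=cv2.INTER_CUBIC))
E
```

```text
pics
{'clock': 0.0, 'qpos': array([ 1.12604489,  0.46945934, -0.04860985,  1.53369906,  0.0241158 ,
        1.14094746, -0.08227723]), 'joint_vel': array([-0.00047471, -0.00091293,  0.00023909, -0.00039462, -0.0015255 ,
       -0.00057379, -0.00053598]), 'effort': array([ 2.15981058e-04, -5.07971334e+01, -8.07061046e-02, -2.36152929e+01,
       -6.13440899e-02,  3.80090601e-02,  1.87315782e-04]), 'tcp_pos': array([ 0.27242811, -0.61687059,  0.18928528]), 'orientation': array([-3.07207445e+00, -6.48249921e-01,  7.41232994e-04]), 'ft_force': array([ 0.29790023, -0.05013626, -0.78323257]), 'moment': array([ 0.04725821, -0.0321493 , -0.01233733]), 'finger_gap': 0.0866231558337766}
0.0187
{'fx': 387.6310622629269, 'fy': 387.6310622629269, 'cx': 252.59729253552513, 'cy': 193.7805460867743, 'rvec': array([ 1.19776042, -2.21408708,  1.05665876]), 'tvec': array([0.3572866 , 0.37780684, 0.5262865 ])}
{'fx': 482.4922226723111, 'fy': 482.4922226723111, 'cx': 255.06133280461404, 'cy': 198.7572425593749, 'rvec': array([ 2.16528291, -2.11170468,  0.17844139]), 'tvec': array([0.0418624 , 0.62276071, 1.05730364])}
```

View pics/scene0.png

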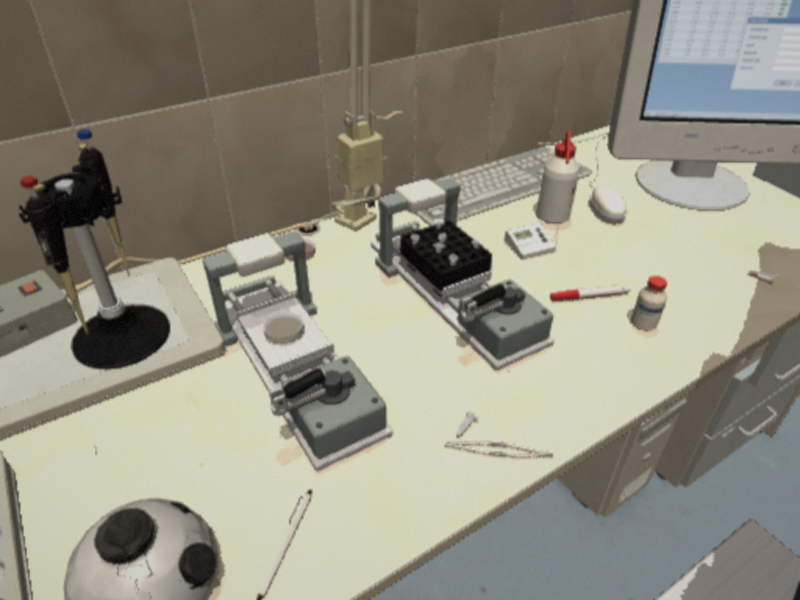

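View pics/top0.png

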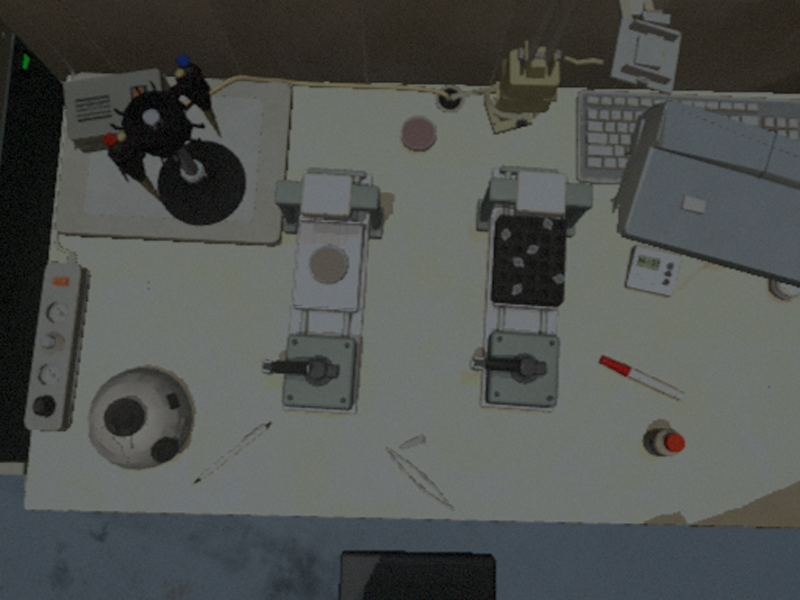

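The black block is on the right-hand slide: in the 800x600 top view its hub is near (528,367) and its hinge near (478,362). Next I'll zoom in and measure.

```bash
cat > h.py <<'E'
import numpy as np,cv2
def RT(f):
    return cv2.Rodrigues(np.array(f["rvec"]))[0],np.array(f["tvec"])
def pts(f):
    R,t=RT(f);z=f["z_map"].astype(float);v,u=np.mgrid[:z.shape[0],:z.shape[1]]
    P=np.stack([(u-f["cx"])/f["fx"]*z,(v-f["cy"])/f["fy"]*z,z],-1)
    W=(P-t)@R; W[z==0]=np.nan; return W
def ray(f,u,v,h):
    R,t=RT(f);d=np.array([(u-f["cx"])/f["fx"],(v-f["cy"])/f["fy"],1])@R;c=-R.T@t
    return c+d*(h-c[2])/d[2]
def proj(f,p):
    R,t=RT(f);q=R@np.array(p)+t;return q[0]/q[2]*f["fx"]+f["cx"],q[1]/q[2]*f["fy"]+f["cy"]
E
python3 - <<'E'
from h import *;import pickle
for n,(u0,v0,u1,v1) in dict(top=(295,205,365,265),scene=(280,170,360,235)).items():
    f=pickle.load(open(n+"0.pkl","rb"));c=f["img"][v0:v1,u0:u1,::-1]
    s=10
    c=cv2.resize(c,None,fx=s,fy=s,interpolation=cv2.INTER_NEAREST)
    c=cv2.convertScaleAbs(c,alpha=1.8,beta=10)
    for u in range(u0,u1,10): cv2.putText(c,str(u),((u-u0)*s,10),0,.4,(0,0,255))
    for v in range(v0,v1,10): cv2.putText(c,str(v),(0,(v-v0)*s+5),0,.4,(0,0,255))
    cv2.imwrite(f"pics/{n}0z.png",c[:600,:800])
f=pickle.load(open("top0.pkl","rb"));W=pts(f)
print((W[220:250:1,296:360:2,2]*1000).round().astype(int).tolist().__str__().replace("],","],\n"))
E
```

```text
[[-4, -2, -3, -4, -2, -1, -1, 10, 15, 52, 61, 61, 61, 62, 61, 58, 59, 62, 60, 62, 63, 60, 59, 58, 60, 60, 60, 63, 58, 62, 60, -3],
 [0, -1, -3, -1, -4, -1, -4, 11, 20, 52, 60, 62, 58, 58, 62, 59, 59, 61, 63, 61, 57, 61, 57, 61, 61, 63, 61, 60, 62, 60, 59, -2],
 [-5, 0, -2, -1, -4, -4, -3, 10, 18, 57, 62, 59, 60, 61, 57, 59, 58, 64, 63, 65, 60, 60, 61, 62, 57, 59, 64, 64, 60, 62, 61, 0],
 [0, 0, 0, 2, 0, -4, 0, 12, 21, 55, 59, 59, 62, 59, 61, 63, 59, 63, 61, 59, 59, 54, 61, 58, 60, 60, 60, 59, 56, 58, 64, 3],
 [5, -3, 1, 3, -3, -2, -2, 12, 20, 55, 59, 61, 63, 63, 60, 58, 56, 60, 63, 59, 63, 63, 58, 59, 60, 60, 61, 59, 61, 59, 56, -1],
 [0, 2, -1, 1, 1, -1, -1, 10, 22, 52, 59, 57, 64, 60, 61, 59, 62, 58, 60, 56, 59, 62, 61, 64, 59, 59, 61, 62, 61, 58, 61, -1],
 [-3, -2, 2, -2, -1, 0, -1, 13, 21, 58, 60, 64, 59, 61, 61, 62, 58, 60, 60, 64, 61, 67, 64, 60, 62, 61, 64, 61, 58, 61, 63, -1],
 [0, -2, -4, -1, -1, 0, -1, 15, 24, 55, 61, 60, 57, 62, 57, 58, 58, 61, 65, 68, 66, 61, 65, 61, 61, 61, 59, 57, 56, 58, 58, 4],
 [3, -1, -3, -3, 98, 96, 97, 6, 27, 56, 65, 59, 58, 60, 63, 61, 60, 66, 62
[... 2185 characters left out ...]
, 0],
 [-3, 3, 0, 2, -1, 0, 7, 13, 42, 60, 61, 59, 57, 60, 61, 60, 62, 61, 61, 61, 56, 58, 58, 61, 61, 61, 62, 62, 60, 65, 62, -3],
 [0, -1, 0, -3, 0, -1, 8, 10, 44, 57, 63, 61, 58, 62, 58, 63, 58, 61, 62, 63, 57, 61, 62, 61, 59, 60, 59, 59, 62, 63, 61, -2],
 [-1, -3, -2, -1, -2, -2, 10, 14, 43, 60, 59, 60, 61, 60, 60, 60, 58, 57, 59, 62, 59, 61, 63, 61, 60, 61, 61, 60, 59, 61, 56, -2],
 [2, 2, 0, -2, 1, 0, 7, 11, 48, 58, 59, 61, 58, 58, 60, 61, 58, 59, 61, 63, 57, 60, 64, 57, 59, 60, 60, 58, 60, 60, 56, -2],
 [-1, 3, -1, -1, 2, 1, 6, 9, 52, 59, 60, 62, 60, 59, 63, 65, 60, 60, 54, 60, 62, 57, 62, 62, 60, 55, 66, 60, 61, 59, 58, 1]]<stdin>:11: RuntimeWarning: invalid value encountered in cast
```

```bash
sleep 1
```

```text
(no output)
```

View pics/top0z.png

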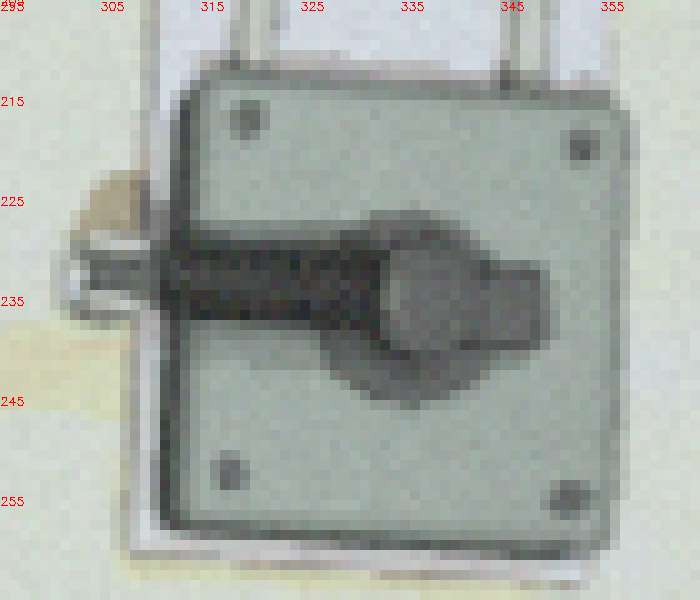

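View pics/scene0z.png

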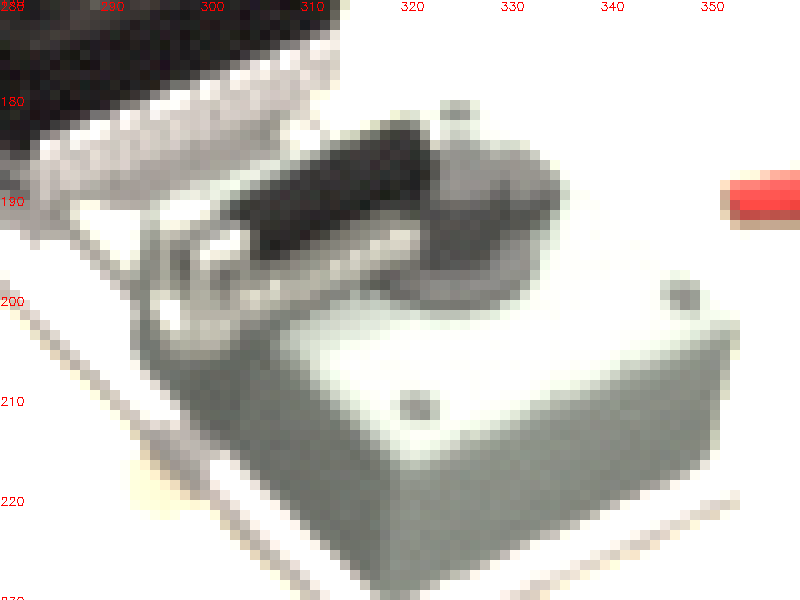

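```bash
python3 - <<'E'
from h import *;import pickle
T=pickle.load(open("top0.pkl","rb"));S=pickle.load(open("scene0.pkl","rb"));W=pts(T)
# box top corners
m=((W[...,2]>.053)&(W[...,2]<.11)).astype(np.uint8);m[:205]=0;m[265:]=0;m[:,:305]=0;m[:,365:]=0
g=(abs(W[...,2]-.0605)<.006)&(m>0)
P=W[g];r=cv2.minAreaRect((P[:,:2]*1000).astype(np.float32));print("box",r)
# grip: dark pixels
v=T["img"].max(2);d=((v<38)&(W[...,2]>.085)).astype(np.uint8);d[:222]=0;d[245:]=0;d[:,:308]=0;d[:,336:]=0
k=d>0;Q=W[k];print(k.sum(),Q.mean(0),Q.min(0),Q.max(0))
c=Q[:,:2].mean(0);w,V=np.linalg.eigh(np.cov(Q[:,:2].T));ax=V[:,1];ax*=np.sign(ax[1]);print("axis",ax,np.degrees(np.arctan2(ax[1],ax[0])))
s=(Q[:,:2]-c)@ax;print("s",s.min(),s.max()); n=(Q[:,:2]-c)@np.array([-ax[1],ax[0]]);core=abs(n)<.005
print("slope",np.polyfit(s[core],Q[core,2],1))
# hub top
hb=(abs(W[...,2]-.0865)<.005);hb[:222]=0;hb[247:]=0;hb[:,:334]=0;hb[:,345:]=0
print("hubpts",hb.sum(),W[hb].mean(0),W[hb].min(0),W[hb].max(0))
for n,f,uv,h in [("hub T",T,(338.3,235),.087),("cap T ",T,(335.5,235.5),.065),("pinL T",T,(303,232.7),.093)]:print(n,ray(f,*uv,h))
# clevis points
cl=(W[...,2]>.07);cl[:222]=0;cl[245:]=0;cl[:,:300]=0;cl[:,311:]=0
print("clevis",cl.sum(),W[cl].mean(0),W[cl].min(0),W[cl].max(0))
E
```

```text
box ((541.7005615234375, -125.5721206665039), (99.55286407470703, 103.59261322021484), 87.3829345703125)
168 [ 0.54202404 -0.08908422  0.09940708] [ 0.53375438 -0.11360466  0.09085538] [ 0.55105667 -0.06556365  0.1063201 ]
axis [0.04570956 0.99895477] 87.3801225117145
s -0.024166896025995734 0.023662302807960722
slope [-0.1523097  0.1006164]
hubpts 92 [ 0.5410788  -0.12746555  0.08615844] [ 0.52871993 -0.13811157  0.08157592] [ 0.55318162 -0.11752568  0.09133332]
hub T [ 0.5396284  -0.12708623  0.087     ]
cap T  [ 0.54037347 -0.12469584  0.065     ]
pinL T [ 0.54216892 -0.04892226  0.093     ]
clevis 75 [ 0.54394878 -0.0550737   0.0891248 ] [ 0.5354706  -0.06644977  0.07046528] [ 0.55250892 -0.04613802  0.09944082]
```

```bash
cat >> h.py <<'E'
from scipy.spatial.transform import Rotation as Ro
HUB=np.array([.5405,-.126]);AX=np.array([.0457,.99896])
RG=np.array([[AX[0],AX[1],0],[AX[1],-AX[0],0],[0,0,-1]]).T
def ab(a,b,z): # hub frame (mm) -> world TCP
    p=HUB+AX*a/1e3+RG[:2,1]*b/1e3; return np.array([p[0],p[1],z/1e3])
def delta(target,R=None):
    from rig import readout
    s=readout.state();C=Ro.from_rotvec(s["orientation"])
    print("t",s["clock"],"tcp",s["tcp_pos"].round(4),"gap",round(s["finger_gap"],4),"F",s["ft_force"].round(1))
    print("  hubframe a,b,z mm",(np.append((s["tcp_pos"][:2]-HUB)@AX,[(s["tcp_pos"][:2]-HUB)@RG[:2,1],s["tcp_pos"][2]])*1e3).round(1))
    print("  shift cm in tool now",(C.inv().apply(target-s["tcp_pos"])*100).round(2)," turn deg",np.degrees((C.inv()*Ro.from_matrix(RG if R is None else R)).as_rotvec()).round(2))
E
python3 -c "
from h import *
delta(ab(32.4,0,180))"
```

```text
t 0.1 tcp [ 0.2724 -0.6169  0.1894] gap 0.0869 F [ 0.1  0.  -0.2]
  hubframe a,b,z mm [-502.7 -245.3  189.4]
  shift cm in tool now [ 45.8  -36.98   1.  ]  turn deg [-9.000e-02 -5.000e-02 -6.355e+01]
```

Emit:
arm_command --targets '[[[2.86, -2.31, 0], [0, 0, 0]], [[2.86, -2.31, 0], [0, 0, 0]], [[2.86, -2.31, 0], [0, 0, 0]], [[2.86, -2.31, 0], [0, 0, 0]], [[2.86, -2.31, 0], [0, 0, 0]], [[2.86, -2.31, 0], [0, 0, 0]], [[2.86, -2.31, 0], [0, 0, 0]], [[2.86, -2.31, 0], [0, 0, 0]]]' --gripper 8.7

```text
clock: 0.77
tcp_pos: [0.4076, -0.3542, 0.1901]
orientation: [-3.074, -0.648, 0.001]
ft_force: [0.4, 1.0, 0.3]
finger_gap: 0.087
```

Emit:
arm_command --targets '[[[2.86, -2.31, 0], [0, 0, 0]], [[2.86, -2.31, 0], [0, 0, 0]], [[2.86, -2.31, 0], [0, 0, 0]], [[2.86, -2.31, 0], [0, 0, 0]], [[2.86, -2.31, 0], [0, 0, 0]], [[2.86, -2.31, 0], [0, 0, 0]], [[2.86, -2.31, 0], [0, 0, 0]], [[2.86, -2.31, 0], [0, 0, 0]]]'

```text
clock: 1.43
tcp_pos: [0.5422, -0.0929, 0.1901]
orientation: [3.074, 0.648, -0.001]
ft_force: [0.2, -0.4, 1.1]
finger_gap: 0.0868
```

Emit:
arm_command --targets '[[[0, 0, 0], [0, 0, -6.4]], [[0, 0, 0], [0, 0, -6.4]], [[0, 0, 0], [0, 0, -6.4]], [[0, 0, 0], [0, 0, -6.4]], [[0, 0, 0], [0, 0, -6.4]], [[0, 0, 0], [0, 0, -6.4]], [[0, 0, 0], [0, 0, -6.4]], [[0, 0, 0], [0, 0, -6.4]], [[0, 0, 0], [0, 0, -6.4]], [[0, 0, 0], [0, 0, -5.9]]]'

```text
clock: 2.27
tcp_pos: [0.5416, -0.0946, 0.1899]
orientation: [-2.266, -2.175, 0.001]
ft_force: [-0.2, -0.1, 0.5]
finger_gap: 0.0866
```

Emit:
arm_command --targets '[[[0, 0, 0], [0, 0, 0]], [[0, 0, 0], [0, 0, 0]]]'

```text
clock: 2.43
tcp_pos: [0.5417, -0.0947, 0.19]
orientation: [-2.275, -2.165, 0.0]
ft_force: [0.8, 0.4, -0.1]
finger_gap: 0.0875
```

```bash
python3 -c "
from h import *
delta(ab(32.4,0,120))"
```

```text
t 2.4333 tcp [ 0.5417 -0.0947  0.19  ] gap 0.0875 F [ 0.8  0.4 -0.1]
  hubframe a,b,z mm [ 31.4  -0.2 190. ]
  shift cm in tool now [0.1  0.03 7.  ]  turn deg [-0.03 -0.01 -0.22]
```

Emit:
arm_command --targets '[[[0.1, 0, 2], [0, 0, 0]], [[0, 0, 2], [0, 0, 0]], [[0, 0, 2], [0, 0, 0]], [[0, 0, 2], [0, 0, 0]], [[0, 0, 1.6], [0, 0, 0]], [[0, 0, 1.0], [0, 0, 0]], [[0, 0, 0.6], [0, 0, 0]], [[0, 0, 0], [0, 0, 0]]]' --gripper 5

```text
clock: 3.1
tcp_pos: [0.5414, -0.0935, 0.0773]
orientation: [-2.273, -2.167, 0.002]
ft_force: [-0.1, 0.0, -0.1]
finger_gap: 0.0516
```

```bash
cat > look.py <<'E'
import sys,pickle
from h import *
from rig import grab_frame
tag=sys.argv[1];o=[]
for n,(u0,v0,u1,v1) in dict(top=(280,190,380,290),scene=(255,130,375,250)).items():
    f=grab_frame(n);pickle.dump(f,open(f"{n}{tag}.pkl","wb"))
    c=f["img"][v0:v1,u0:u1,::-1]
    if n=="top":c=cv2.convertScaleAbs(c,alpha=1.8,beta=10)
    o.append(cv2.resize(c,(400,400),interpolation=cv2.INTER_CUBIC))
cv2.imwrite(f"pics/look{tag}.png",np.hstack(o))
E
python3 look.py 1; python3 -c "
from h import *
delta(ab(32.4,0,78))"
```

```text
t 3.2 tcp [ 0.5427 -0.0935  0.079 ] gap 0.0507 F [ 0.1  0.9 -0.9]
  hubframe a,b,z mm [32.6  0.7 79. ]
  shift cm in tool now [-0.02 -0.07  0.1 ]  turn deg [ 0.06  0.01 -0.09]
```

View pics/look1.png

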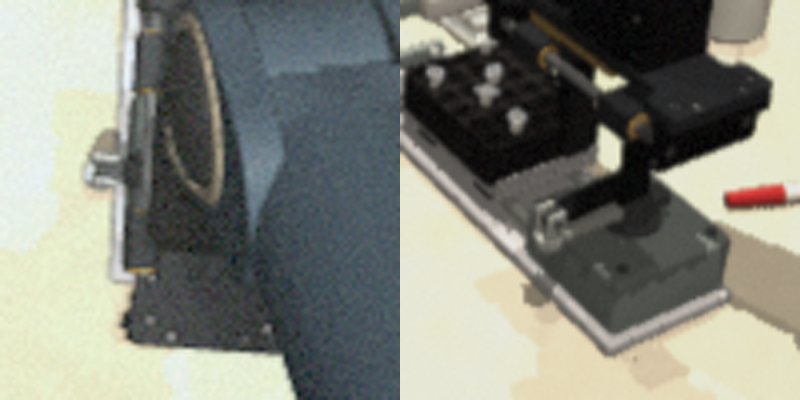

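The fingers straddle the black grip: the handle emerges at (590,190) in the right pane and the clevis is at (550,220). Now I'll close them.

Emit:
arm_command --targets '[[[0, 0, 0], [0, 0, 0]], [[0, 0, 0], [0, 0, 0]], [[0, 0, 0], [0, 0, 0]], [[0, 0, 0], [0, 0, 0]], [[0, 0, 0], [0, 0, 0]], [[0, 0, 0], [0, 0, 0]], [[0, 0, 0], [0, 0, 0]], [[0, 0, 0], [0, 0, 0]]]' --gripper 0.5 --force 12

```text
clock: 3.87
tcp_pos: [0.542, -0.0935, 0.0783]
orientation: [2.273, 2.169, -0.0]
ft_force: [0.0, 0.2, -0.3]
finger_gap: 0.0079
```

```bash
python3 - <<'E'
import numpy as np
from h import *
delta(ab(32.4,0,78))
# arc: grip point radius 38.5 from pin, angle 0.152->1.571 ; x = 70 - r cos, z=90+ r sin
r=np.hypot(37.6,6.5);p0=np.arctan2(78+18.7-90,37.6);print(r,p0)
th=np.linspace(p0,1.571,19);x=-r*np.cos(th);z=r*np.sin(th)
print(np.c_[np.degrees(th)[1:],np.diff(x)/10,-np.diff(z)/10].round(2).tolist())
E
```

```text
t 3.8667 tcp [ 0.542  -0.0935  0.0783] gap 0.0079 F [ 0.   0.2 -0.3]
  hubframe a,b,z mm [32.5  0.  78.3]
  shift cm in tool now [-0.01 -0.    0.03]  turn deg [-0.    0.   -0.06]
38.15769909205743 0.17634063368034542
[[14.54, 0.06, -0.29], [18.98, 0.09, -0.28], [23.42, 0.11, -0.28], [27.86, 0.13, -0.27], [32.3, 0.15, -0.26], [36.74, 0.17, -0.24], [41.18, 0.19, -0.23], [45.62, 0.2, -0.21], [50.06, 0.22, -0.2], [54.5, 0.23, -0.18], [58.94, 0.25, -0.16], [63.38, 0.26, -0.14], [67.81, 0.27, -0.12], [72.25, 0.28, -0.1], [76.69, 0.28, -0.08], [81.13, 0.29, -0.06], [85.57, 0.29, -0.03], [90.01, 0.3, -0.01]]
```

```bash
python3 look.py 2; python3 -c "
from h import *
delta(ab(32.4,0,78))"
```

```text
t 3.9667 tcp [ 0.542  -0.0935  0.0783] gap 0.0059 F [-0.6 -0.3  0.3]
  hubframe a,b,z mm [32.5  0.1 78.3]
  shift cm in tool now [-0.01 -0.01  0.03]  turn deg [-0.    0.   -0.05]
```

View pics/look2.png

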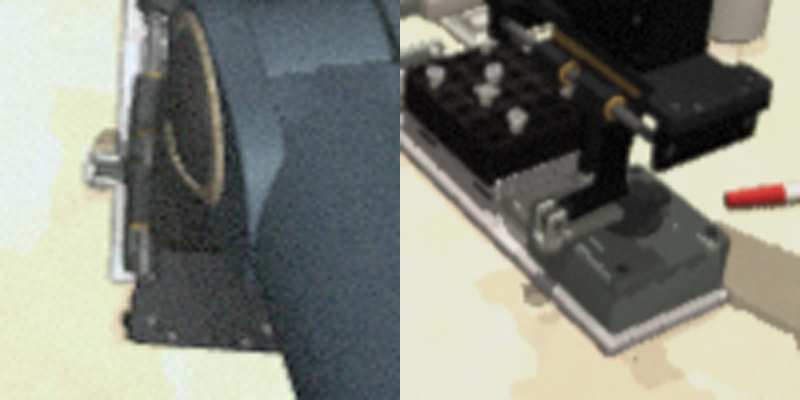

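```bash
python3 - <<'E'
import pickle
from h import *
o=[]
for t in "12":
    f=pickle.load(open(f"scene{t}.pkl","rb"));c=f["img"][145:210,285:345,::-1]
    c=cv2.convertScaleAbs(c,alpha=1.8,beta=25)
    o.append(cv2.resize(c,(400,433),interpolation=cv2.INTER_CUBIC))
cv2.imwrite("pics/z2.png",np.hstack(o))
W=pts(f)
from rig import readout
print(readout.state()["finger_gap"])
print("finger tips region rows (a,b,z)")
for v in range(165,200,3):
    print(v,[ (int(((W[v,u,:2]-HUB)@AX)*1e3),int(((W[v,u,:2]-HUB)@RG[:2,1])*1e3),int(W[v,u,2]*1e3)) if np.isfinite(W[v,u,2]) else None for u in range(300,326,3)])
E
```

```text
0.005865726347270404
finger tips region rows (a,b,z)
165 [(-7, 109, 76), (-12, 104, 77), (-20, 102, 75), (44, 15, 150), (43, 6, 155), (73, -35, 191), (65, -35, 188), (67, -46, 195), (64, -51, 197)]
168 [(0, 98, 76), (-9, 99, 72), (-18, 99, 69), (45, 13, 143), (43, 6, 147), (44, -4, 154), (45, -14, 161), (39, -16, 160), (68, -56, 195)]
171 [(0, 99, 66), (-12, 101, 60), (-19, 99, 59), (44, 13, 135), (41, 7, 138), (43, -4, 147), (44, -15, 153), (36, -14, 150), (26, -13, 145)]
174 [(-2, 99, 56), (-10, 98, 53), (-19, 98, 51), (45, 10, 130), (41, 5, 132), (46, -8, 142), (41, -13, 143), (32, -11, 139), (-107, 127, 0)]
177 [(-1, 98, 48), (-9, 95, 47), (-15, 91, 47), (43, 11, 120), (41, 5, 124), (44, -8, 133), (38, -10, 133), (29, -10, 129), (-100, 117, 0)]
180 [(1, 93, 43), (-9, 95, 37), (-17, 93, 36), (44, 10, 113), (40, 4, 115), (43, -8, 125), (36, -9, 123), (28, -9, 120), (-32, 44, 62)]
183 [(0, 93, 33), (-24, 111, 12), (-22, 97, 22), (-26, 90, 25), (-43, 98, 13), (45, -11, 120), (35, -10, 115), (27, -10, 112), (0, 9, 88)]
186 [(-9, 104, 12), (-16, 100, 12), (16, 50, 59), (47, 4, 101), (41, 1, 101), (35, -2, 102), (30, -6, 102), (22, -6, 99), (6, 0, 88)]
189 [(38, 44, 62), (63, 4, 100), (56, 2, 98), (53, -3, 101), (45, -4, 99), (38, -5, 97), (30, -7, 95), (15, 0, 84), (12, -6, 87)]
192 [(69, 5, 93), (65, 0, 95), (61, -3, 96), (54, -6, 95), (47, -7, 93), (26, 5, 76), (21, 0, 77), (15, -1, 76), (12, -8, 79)]
195 [(78, -5, 96), (72, -8, 96), (62, -6, 90), (45, 2, 77), (40, -1, 77), (33, -3, 76), (24, -3, 72), (14, -2, 67), (12, -9, 72)]
198 [(79, -7, 89), (72, -9, 87), (57, -2, 76), (50, -4, 75), (41, -3, 70), (28, 0, 63), (23, -3, 63), (19, -8, 65), (12, -11, 64)]
```

View pics/z2.png

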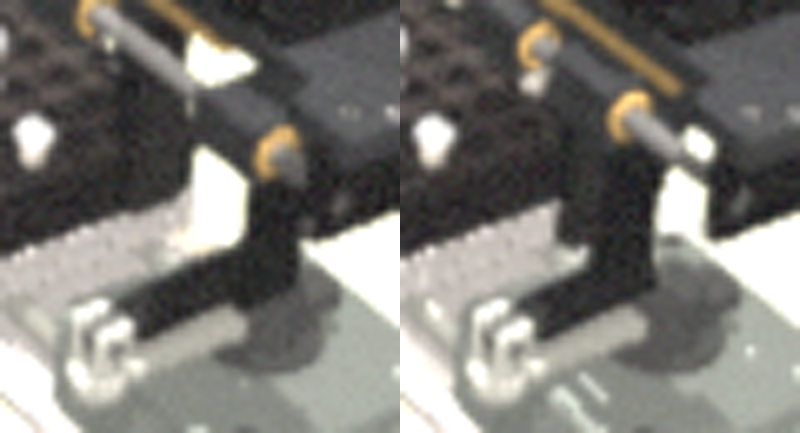

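```bash
python3 - <<'E'
import pickle
from h import *
f=pickle.load(open("scene1.pkl","rb"))
for a,b,z in [(32,-25,79),(42,-25,79),(23,-25,79),(32,-38,79),(32,-5,79),(32,-12,79),(32,-3,97)]:
    u,v=proj(f,ab(a,b,z));print(a,b,z,round(u,1),round(v,1),"zoompx",round((u-285)/.15),round((v-145)/.15))
W=pts(f)
for v in range(174,204,3):
    print(v,[ (int(((W[v,u,:2]-HUB)@AX)*1e3),int(((W[v,u,:2]-HUB)@RG[:2,1])*1e3),int(W[v,u,2]*1e3)) if np.isfinite(W[v,u,2]) else None for u in range(316,336,2)])
E
```

```text
32 -25 79 321.7 199.2 zoompx 245 361
42 -25 79 318.1 200.7 zoompx 221 371
23 -25 79 325.0 197.9 zoompx 266 353
32 -38 79 325.5 202.5 zoompx 270 383
32 -5 79 316.1 194.3 zoompx 207 329
32 -12 79 318.1 196.0 zoompx 220 340
32 -3 97 316.4 187.5 zoompx 209 283
174 [(-87, 136, 1), (-95, 137, -1), (-95, 129, 3), (46, -30, 156), (44, -33, 157), (42, -38, 159), (36, -36, 156), (72, -79, 196), (70, -82, 198), (68, -85, 198)]
177 [(-79, 125, 1), (-84, 123, 1), (-90, 122, 0), (45, -30, 148), (44, -34, 150), (40, -36, 150), (34, -36, 147), (72, -80, 190), (70, -84, 192), (67, -85, 192)]
180 [(-71, 115, 1), (-77, 114, 0), (44, -24, 136), (46, -32, 142), (42, -34, 142), (36, -34, 139), (30, -33, 137), (70, -79, 181), (69, -84, 184), (65, -85, 184)]
183 [(29, 3, 104), (25, 0, 104), (43, -24, 128), (45, -32, 134), (38, -31, 130), (33, -31, 128), (28, -32, 127), (-37, 27, 62), (-43, 27, 60), (-104, 81, 0)]
186 [(33, -2, 101), (29, -4, 100), (42, -25, 120), (44, -32, 125), (36, -30, 121), (30, -30, 118), (28, -33, 120), (-6, -5, 87), (-17, 0, 79), (-23, 0, 76)]
189 [(34, -5, 95), (29, -6, 94), (45, -29, 115), (42, -31, 116), (36, -31, 113), (32, -33, 113), (4, -10, 86), (-5, -7, 80), (-12, -6, 77), (-16, -8, 76)]
192 [(27, 1, 79), (20, 1, 76), (18, -1, 77), (15, -5, 79), (12, -8, 79), (7, -10, 79), (0, -9, 75), (-8, -6, 70), (-13, -6, 68), (-23, -3, 62)]
195 [(30, -2, 74), (23, -2, 71), (18, -3, 70), (15, -6, 71), (13, -10, 73), (6, -10, 69), (1, -11, 69), (-4, -11, 66), (-8, -13, 65), (-17, -11, 61)]
198 [(24, 1, 60), (25, -5, 66), (22, -9, 67), (17, -10, 66), (13, -12, 66), (9, -14, 65), (5, -16, 65), (2, -19, 66), (-4, -18, 62), (-10, -19, 60)]
201 [(33, -8, 62), (28, -10, 61), (23, -11, 60), (18, -12, 59), (17, -17, 62), (12, -18, 60), (8, -20, 60), (6, -25, 63), (1, -26, 62), (-3, -28, 61)]
```

The picture disagrees with the readout. The fingertips end at about z = 110 mm, not 78, and the gap of 6 mm shows they closed above the grip. I'll reopen and measure the real tip height by camera.

Emit:
arm_command --targets '[[[0, 0, 0], [0, 0, 0]], [[0, 0, 0], [0, 0, 0]], [[0, 0, 0], [0, 0, 0]], [[0, 0, 0], [0, 0, 0]], [[0, 0, 0], [0, 0, 0]], [[0, 0, 0], [0, 0, 0]]]' --gripper 6

```text
clock: 4.47
tcp_pos: [0.5421, -0.0935, 0.0784]
orientation: [2.273, 2.169, 0.0]
ft_force: [0.7, -0.1, -0.2]
finger_gap: 0.0381
```

```bash
python3 look.py 3; python3 - <<'E'
import pickle
from h import *
delta(ab(32.4,0,78))
f=pickle.load(open("scene3.pkl","rb"));W=pts(f)
c=f["img"][145:210,285:345,::-1]
c=cv2.convertScaleAbs(c,alpha=2.2,beta=25)
cv2.imwrite("pics/z3.png",cv2.resize(c,(600,650)[:2] if 0 else (550,596),interpolation=cv2.INTER_NEAREST))
A=np.stack([(W[...,:2]-HUB)@AX,(W[...,:2]-HUB)@RG[:2,1],W[...,2]],-1)*1e3
k=(A[...,1]<-22)&(A[...,1]>-60)&(A[...,2]>85)&(A[...,2]<150)&(A[...,0]>15)&(A[...,0]<60)
B=A[k];print(len(B),B.min(0),B.max(0))
for z in range(85,150,5):
    q=B[(B[:,2]>=z)&(B[:,2]<z+5)]
    if len(q):print(z,len(q),q.min(0).round(),q.max(0).round())
k=(A[...,1]>22)&(A[...,1]<45)&(A[...,2]>85)&(A[...,2]<150)&(A[...,0]>15)&(A[...,0]<60)
B=A[k];print("far",len(B),B.min(0),B.max(0))
ft=pickle.load(open("top3.pkl","rb"))
E
```

```text
t 4.5667 tcp [ 0.5421 -0.0935  0.0784] gap 0.0462 F [-0.3 -0.2 -0.2]
  hubframe a,b,z mm [32.5  0.1 78.4]
  shift cm in tool now [-0.01 -0.01  0.04]  turn deg [ 0.    0.   -0.05]
125 [ 23.57396145 -32.10727596 110.11749899] [ 46.88999595 -22.51298647 149.72136872]
110 9 [ 25. -29. 110.] [ 45. -25. 115.]
115 17 [ 24. -29. 115.] [ 45. -25. 120.]
120 19 [ 24. -30. 120.] [ 46. -23. 125.]
125 16 [ 24. -29. 125.] [ 46. -23. 129.]
130 16 [ 25. -30. 130.] [ 46. -26. 135.]
135 16 [ 25. -31. 135.] [ 46. -24. 140.]
140 15 [ 26. -32. 140.] [ 45. -23. 145.]
145 17 [ 27. -32. 146.] [ 47. -24. 150.]
far 121 [ 23.98316409  22.07878456 110.70719208] [ 46.66828742  33.94094574 149.30306881]
```

View pics/z3.png

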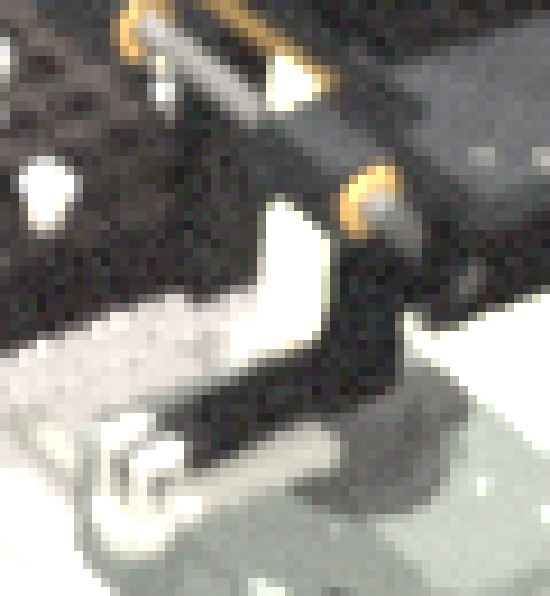

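True tips sit at z ≈ 110 mm while the readout says 78, a bias of about +32 mm. a is off by about +2 mm and b agrees. I'll go by the camera: lower 3 cm with the force watched, then recheck.

Emit:
arm_command --targets '[[[-0.2, 0, 0.5], [0, 0, 0]], [[0, 0, 0.5], [0, 0, 0]], [[0, 0, 0.5], [0, 0, 0]], [[0, 0, 0.5], [0, 0, 0]], [[0, 0, 0], [0, 0, 0]]]'

```text
clock: 4.98
tcp_pos: [0.5409, -0.0955, 0.0569]
orientation: [-2.271, -2.168, 0.002]
ft_force: [0.3, -0.3, 0.0]
finger_gap: 0.0596
```

Emit:
arm_command --targets '[[[0, 0, 0.4], [0, 0, 0]], [[0, 0, 0.3], [0, 0, 0]], [[0, 0, 0.3], [0, 0, 0]], [[0, 0, 0], [0, 0, 0]]]'

```text
clock: 5.32
tcp_pos: [0.5415, -0.0955, 0.0477]
orientation: [-2.272, -2.169, 0.001]
ft_force: [0.1, 0.0, -0.6]
finger_gap: 0.0605
```

```bash
cat > tips.py <<'E'
import pickle,sys
from h import *
f=pickle.load(open(f"scene{sys.argv[1]}.pkl","rb"));W=pts(f)
A=np.stack([(W[...,:2]-HUB)@AX,(W[...,:2]-HUB)@RG[:2,1],W[...,2]],-1)*1e3
for lo,hi in((-45,-20),(20,45)):
    k=(A[...,1]<hi)&(A[...,1]>lo)&(A[...,2]>70)&(A[...,2]<130)&(A[...,0]>10)&(A[...,0]<60)
    B=A[k];print(len(B),B.min(0).round(1),B.max(0).round(1))
E
python3 look.py 4; python3 tips.py 4;python3 -c "
from h import *
delta(ab(32.4,0,78))"
```

```text
135 [ 21.  -42.9  79.9] [ 44.2 -28.9 129.6]
169 [21.4 29.8 80.5] [ 44.8  44.6 130. ]
t 5.4167 tcp [ 0.5419 -0.0955  0.0483] gap 0.0599 F [ 0.1 -0.2  0.2]
  hubframe a,b,z mm [30.5  0.  48.3]
  shift cm in tool now [ 0.19 -0.01 -2.97]  turn deg [-0.01  0.   -0.05]
```

View pics/look4.png

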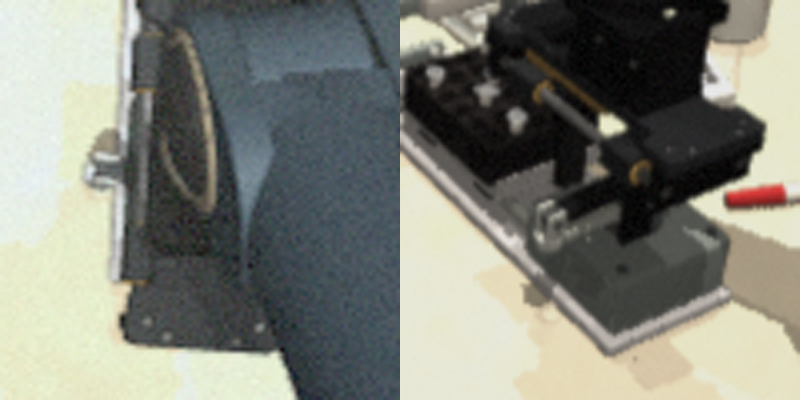

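Tips are now at z ≈ 80 mm on both sides of the grip: near finger at (635,215), far finger at (570,165) in the right pane. Closing.

Emit:
arm_command --targets '[[[0, 0, 0], [0, 0, 0]], [[0, 0, 0], [0, 0, 0]], [[0, 0, 0], [0, 0, 0]], [[0, 0, 0], [0, 0, 0]], [[0, 0, 0], [0, 0, 0]], [[0, 0, 0], [0, 0, 0]], [[0, 0, 0], [0, 0, 0]], [[0, 0, 0], [0, 0, 0]], [[0, 0, 0], [0, 0, 0]]]' --gripper 0.5 --force 12

```text
clock: 6.17
tcp_pos: [0.5418, -0.0956, 0.0484]
orientation: [-2.273, -2.169, 0.0]
ft_force: [0.2, 0.0, 0.2]
finger_gap: 0.0175
```

Emit:
arm_command --targets '[[[0.06, 0, -0.29], [0, 0, 0]], [[0.09, 0, -0.28], [0, 0, 0]], [[0.11, 0, -0.28], [0, 0, 0]], [[0, 0, 0], [0, 0, 0]]]'

```text
clock: 6.5
tcp_pos: [0.5419, -0.0936, 0.0572]
orientation: [2.273, 2.168, -0.002]
ft_force: [-0.4, -2.3, -1.0]
finger_gap: 0.0176
```

```bash
python3 look.py 5; python3 -c "
from h import *
delta(ab(32.4,0,78))"
```

```text
t 6.6 tcp [ 0.5419 -0.0935  0.0571] gap 0.0174 F [-1.1 -2.7 -0.2]
  hubframe a,b,z mm [32.5 -0.1 57.1]
  shift cm in tool now [-0.01  0.01 -2.09]  turn deg [-0.01  0.06 -0.07]
```

View pics/look5.png

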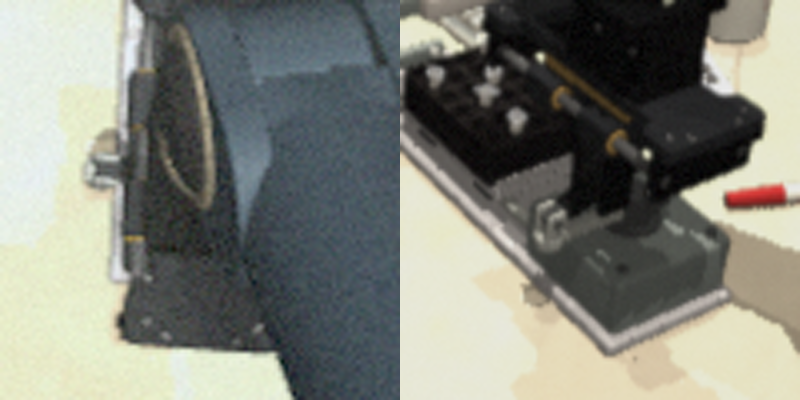

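Emit:
arm_command --targets '[[[0.13, 0, -0.27], [0, 0, 0]], [[0.15, 0, -0.26], [0, 0, 0]], [[0.17, 0, -0.24], [0, 0, 0]], [[0.19, 0, -0.23], [0, 0, 0]], [[0.2, 0, -0.21], [0, 0, 0]], [[0.22, 0, -0.2], [0, 0, 0]], [[0, 0, 0], [0, 0, 0]]]'

```text
clock: 7.18
tcp_pos: [0.5424, -0.0838, 0.0717]
orientation: [2.272, 2.167, -0.003]
ft_force: [-1.4, -5.8, 2.4]
finger_gap: 0.0176
```

```bash
python3 look.py 6; python3 -c "
from h import *
delta(ab(32.4,0,78))"
```

```text
t 7.2833 tcp [ 0.5424 -0.0837  0.0717] gap 0.0174 F [-1.5 -6.   1.3]
  hubframe a,b,z mm [42.3 -0.  71.7]
  shift cm in tool now [-0.99  0.01 -0.63]  turn deg [-0.01  0.13 -0.09]
```

View pics/look6.png

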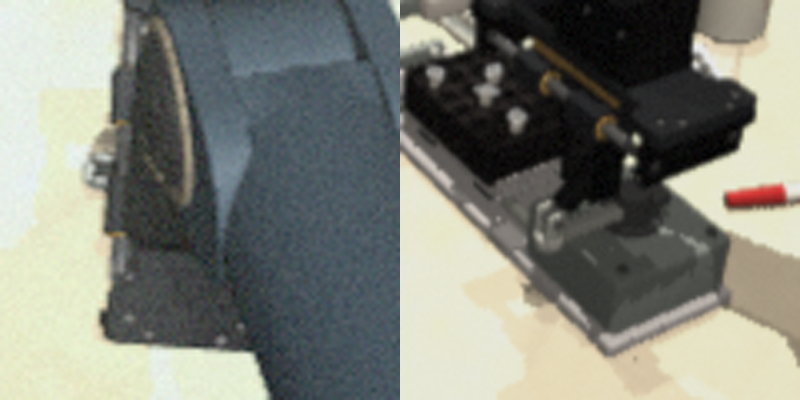

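The handle is rising; its base is at (560,205), tilted about 50°. I'll continue to upright.

Emit:
arm_command --targets '[[[0.23, 0, -0.18], [0, 0, 0]], [[0.25, 0, -0.16], [0, 0, 0]], [[0.26, 0, -0.14], [0, 0, 0]], [[0.27, 0, -0.12], [0, 0, 0]], [[0.28, 0, -0.1], [0, 0, 0]], [[0.28, 0, -0.08], [0, 0, 0]], [[0, 0, 0], [0, 0, 0]]]'

```text
clock: 7.87
tcp_pos: [0.5432, -0.0688, 0.0801]
orientation: [2.272, 2.166, -0.004]
ft_force: [-2.8, -7.1, 5.9]
finger_gap: 0.0175
```

Emit:
arm_command --targets '[[[0.29, 0, -0.06], [0, 0, 0]], [[0.29, 0, -0.03], [0, 0, 0]], [[0.3, 0, -0.01], [0, 0, 0]], [[0, 0, 0], [0, 0, 0]]]'

```text
clock: 8.2
tcp_pos: [0.5437, -0.0594, 0.0814]
orientation: [2.272, 2.167, -0.004]
ft_force: [-4.0, -6.4, 7.6]
finger_gap: 0.0171
```

```bash
python3 look.py 7; python3 -c "
from h import *
delta(ab(32.4,0,78))"
```

```text
t 8.3 tcp [ 0.5437 -0.0594  0.0814] gap 0.0174 F [-3.2 -5.8  7.6]
  hubframe a,b,z mm [66.7  0.1 81.4]
  shift cm in tool now [-3.43 -0.01  0.35]  turn deg [ 0.01  0.17 -0.1 ]
```

View pics/look7.png

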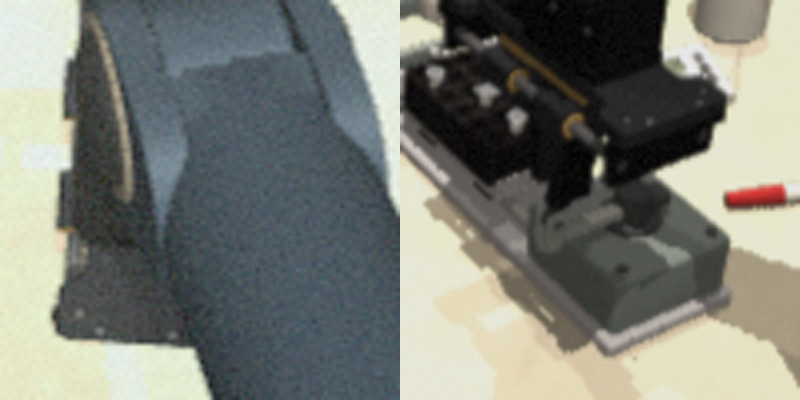

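Emit:
arm_command --targets '[[[0.15, 0, -0.05], [0, 0, 0]], [[0.15, 0, -0.05], [0, 0, 0]], [[0, 0, 0], [0, 0, 0]]]'

```text
clock: 8.55
tcp_pos: [0.5438, -0.056, 0.082]
orientation: [2.272, 2.167, -0.003]
ft_force: [-1.4, -5.4, 5.3]
finger_gap: 0.0174
```

Emit:
arm_command --targets '[[[0.15, 0, 0], [0, 0, 0]], [[0.15, 0, 0], [0, 0, 0]], [[0, 0, 0], [0, 0, 0]]]'

```text
clock: 8.8
tcp_pos: [0.5439, -0.053, 0.0821]
orientation: [2.272, 2.167, -0.003]
ft_force: [-2.9, -5.0, 6.3]
finger_gap: 0.0173
```

```bash
python3 -c "
from h import *
delta(ab(32.4,0,78))"
```

```text
t 8.8 tcp [ 0.5439 -0.053   0.0821] gap 0.0173 F [-2.9 -5.   6.3]
  hubframe a,b,z mm [73.1  0.1 82.1]
  shift cm in tool now [-4.07 -0.    0.42]  turn deg [ 0.    0.14 -0.08]
```

Emit:
arm_command --targets '[[[0.15, 0, 0], [0, 0, 0]], [[0.15, 0, 0], [0, 0, 0]], [[0, 0, 0], [0, 0, 0]]]'

```text
clock: 9.05
tcp_pos: [0.5441, -0.0497, 0.0821]
orientation: [2.272, 2.168, -0.002]
ft_force: [-2.7, -5.3, 6.1]
finger_gap: 0.0176
```

```bash
python3 look.py 8; python3 - <<'E'
from h import *;import pickle
delta(ab(32.4,0,78))
f=pickle.load(open("scene8.pkl","rb"));c=f["img"][160:210,270:330,::-1]
cv2.imwrite("pics/z8.png",cv2.resize(cv2.convertScaleAbs(c,alpha=1.8,beta=25),(660,550),interpolation=cv2.INTER_NEAREST))
W=pts(f);A=np.stack([(W[...,:2]-HUB)@AX,(W[...,:2]-HUB)@RG[:2,1],W[...,2]],-1)*1e3
k=(A[...,2]>115)&(A[...,2]<135)&(abs(A[...,1])<30)&(A[...,0]>40)&(A[...,0]<110);B=A[k];print(len(B),np.percentile(B,[2,98],axis=0).round())
k=(A[...,2]>80)&(A[...,2]<130)&(abs(A[...,1])<30)&(A[...,0]>40)&(A[...,0]<110)
for z in range(80,130,5):
  q=A[k&(A[...,2]>=z)&(A[...,2]<z+5)];print(z,len(q),q.min(0).round() if len(q) else'',q.max(0).round() if len(q) else'')
E
```

```text
t 9.15 tcp [ 0.544  -0.0496  0.082 ] gap 0.0177 F [-2.8 -4.2  4.7]
  hubframe a,b,z mm [76.4  0.1 82. ]
  shift cm in tool now [-4.4   0.    0.41]  turn deg [-0.    0.11 -0.08]
140 [[ 68. -17. 116.]
 [ 90.  18. 134.]]
80 13 [69. -7. 80.] [82.  9. 84.]
85 15 [68. -7. 85.] [82.  9. 90.]
90 19 [68. -9. 90.] [81. 10. 95.]
95 23 [67. -9. 95.] [ 81.  10. 100.]
100 3 [ 71.  -7. 102.] [ 76.  -6. 104.]
105 5 [ 70.  -7. 105.] [ 83.   4. 108.]
110 7 [ 76. -15. 110.] [ 89.  19. 115.]
115 33 [ 66. -17. 115.] [ 91.  19. 120.]
120 35 [ 68. -18. 120.] [ 90.  18. 125.]
125 40 [ 67. -18. 125.] [ 90.  17. 130.]
```

View pics/z8.png

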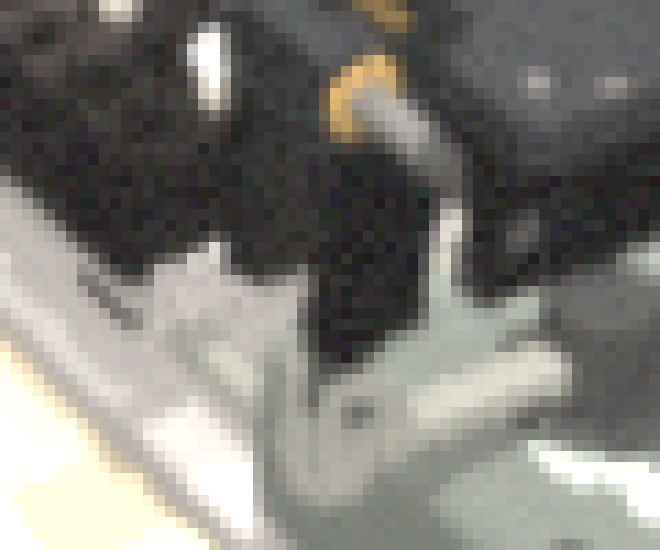

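Emit:
arm_command --targets '[[[0, 0, 0], [0, 0, 0]], [[0.15, 0, 0], [0, 0, 0]], [[0.15, 0, 0], [0, 0, 0]], [[0, 0, 0], [0, 0, 0]]]' --gripper 0.5 --force 30

```text
clock: 9.48
tcp_pos: [0.5441, -0.049, 0.0821]
orientation: [2.272, 2.165, -0.006]
ft_force: [-2.3, -8.9, 6.7]
finger_gap: 0.0169
```

Emit:
arm_command --targets '[[[0, 0, 0], [0, 0, 0]], [[0, 0, 0], [0, 0, 0]], [[0, 0, 0], [0, 0, 0]], [[0, 0, 0], [0, 0, 0]], [[0, 0, 0], [0, 0, 0]], [[0, 0, 0], [0, 0, 0]]]' --gripper 6

```text
clock: 9.98
tcp_pos: [0.5443, -0.0453, 0.0807]
orientation: [-2.272, -2.169, -0.001]
ft_force: [1.1, -0.3, 0.3]
finger_gap: 0.0492
```

```bash
python3 look.py 9; python3 - <<'E'
from h import *;import pickle
delta(ab(32.4,0,78))
f=pickle.load(open("scene9.pkl","rb"));c=f["img"][150:210,270:330,::-1]
cv2.imwrite("pics/z9.png",cv2.resize(cv2.convertScaleAbs(c,alpha=1.8,beta=25),(600,600),interpolation=cv2.INTER_NEAREST))
W=pts(f);A=np.stack([(W[...,:2]-HUB)@AX,(W[...,:2]-HUB)@RG[:2,1],W[...,2]],-1)*1e3
k=(A[...,2]>80)&(A[...,2]<170)&(abs(A[...,1])<14)&(A[...,0]>40)&(A[...,0]<110)
for z in range(80,170,5):
  q=A[k&(A[...,2]>=z)&(A[...,2]<z+5)];print(z,len(q),q.min(0).round() if len(q) else'',q.max(0).round() if len(q) else'')
E
```

```text
t 10.0833 tcp [ 0.5443 -0.0455  0.0807] gap 0.0553 F [-0.6 -0.9  1.1]
  hubframe a,b,z mm [80.6  0.1 80.7]
  shift cm in tool now [-4.82 -0.01  0.27]  turn deg [-0.   -0.02 -0.04]
80 13 [70. -7. 80.] [81.  8. 85.]
85 15 [71. -8. 85.] [81. 10. 90.]
90 12 [76. -7. 90.] [81.  9. 95.]
95 13 [73. -7. 95.] [81.  9. 98.]
100 5 [ 77.  -6. 103.] [ 80.   1. 105.]
105 8 [ 78.  -7. 106.] [ 82.   7. 109.]
110 10 [ 78.  -6. 110.] [ 81.   6. 115.]
115 9 [ 77.  -6. 115.] [ 81.   2. 120.]
120 9 [ 76.  -6. 121.] [ 80.   4. 124.]
125 13 [ 75.  -6. 125.] [ 81.   8. 130.]
130 8 [ 75.  -6. 130.] [ 80.   3. 135.]
135 6 [ 78.  -5. 136.] [ 80.   4. 139.]
140 0  
145 0  
150 0  
155 0  
160 0  
165 0
```

View pics/z9.png

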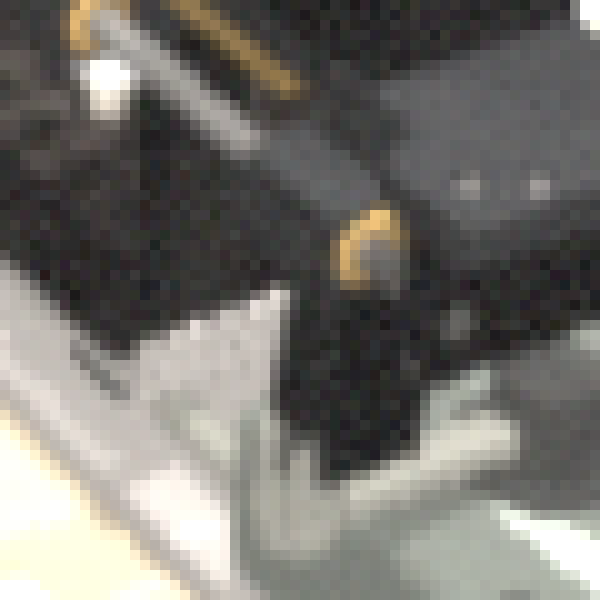

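The open-hand view shows the grip standing upright: its outer face stays at a ≈ 81 mm from z 103 to 139. The fingers overshot along the pads, so I'll recentre and regrip.

Emit:
arm_command --targets '[[[-0.5, 0, 0], [0, 0, 0]], [[-0.5, 0, 0], [0, 0, 0]], [[0, 0, 0], [0, 0, 0]], [[0, 0, 0], [0, 0, 0]], [[0, 0, 0], [0, 0, 0]], [[0, 0, 0], [0, 0, 0]], [[0, 0, 0], [0, 0, 0]], [[0, 0, 0], [0, 0, 0]], [[0, 0, 0], [0, 0, 0]], [[0, 0, 0], [0, 0, 0]]]' --gripper 0.5 --force 20

```text
clock: 10.92
tcp_pos: [0.5437, -0.0557, 0.0808]
orientation: [-2.272, -2.169, 0.0]
ft_force: [-0.9, 1.2, 0.8]
finger_gap: 0.0171
```

```bash
python3 - <<'E'
from h import *
delta(ab(70.5,0,81))
th=np.radians(np.arange(0,181,7.5));a=7.05*np.cos(th);b=-7.05*np.sin(th)
print(np.c_[np.diff(a),np.diff(b)].round(2).tolist())
E
```

```text
t 10.9167 tcp [ 0.5437 -0.0557  0.0808] gap 0.0171 F [-0.9  1.2  0.8]
  hubframe a,b,z mm [70.4 -0.  80.8]
  shift cm in tool now [ 0.01  0.   -0.02]  turn deg [-0.01 -0.   -0.05]
[[-0.06, -0.92], [-0.18, -0.9], [-0.3, -0.87], [-0.41, -0.83], [-0.51, -0.77], [-0.61, -0.69], [-0.69, -0.61], [-0.77, -0.51], [-0.83, -0.41], [-0.87, -0.3], [-0.9, -0.18], [-0.92, -0.06], [-0.92, 0.06], [-0.9, 0.18], [-0.87, 0.3], [-0.83, 0.41], [-0.77, 0.51], [-0.69, 0.61], [-0.61, 0.69], [-0.51, 0.77], [-0.41, 0.83], [-0.3, 0.87], [-0.18, 0.9], [-0.06, 0.92]]
```

Emit:
arm_command --targets '[[[-0.06, -0.92, 0], [0, 0, 0]], [[-0.18, -0.9, 0], [0, 0, 0]], [[-0.3, -0.87, 0], [0, 0, 0]], [[-0.41, -0.83, 0], [0, 0, 0]], [[0, 0, 0], [0, 0, 0]]]'

```text
clock: 11.33
tcp_pos: [0.5052, -0.0647, 0.0808]
orientation: [-2.273, -2.167, 0.005]
ft_force: [-2.4, -0.3, 2.5]
finger_gap: 0.0177
```

```bash
python3 look.py 10; python3 -c "
from h import *
delta(ab(32.4,0,78))"
```

```text
t 11.4333 tcp [ 0.5061 -0.0642  0.0808] gap 0.0171 F [-3.3  1.3  3.5]
  hubframe a,b,z mm [ 60.2 -37.2  80.8]
  shift cm in tool now [-2.77  3.72  0.27]  turn deg [-0.19  0.05 -0.1 ]
```

View pics/look10.png

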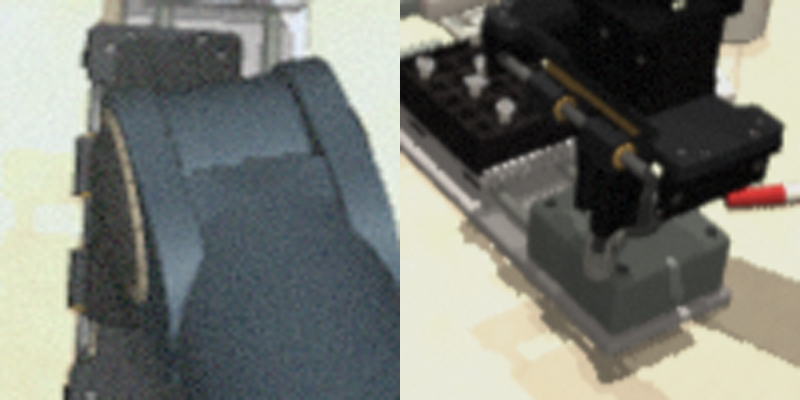

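The crank is turning: the pin is now toward the robot at (600,255) and the block has moved up-left. Expected position was a 61, b −35, so it is tracking well.

Emit:
arm_command --targets '[[[-0.51, -0.77, 0], [0, 0, 0]], [[-0.61, -0.69, 0], [0, 0, 0]], [[-0.69, -0.61, 0], [0, 0, 0]], [[-0.77, -0.51, 0], [0, 0, 0]], [[-0.83, -0.41, 0], [0, 0, 0]], [[-0.87, -0.3, 0], [0, 0, 0]], [[-0.9, -0.18, 0], [0, 0, 0]], [[-0.92, -0.06, 0], [0, 0, 0]], [[0, 0, 0], [0, 0, 0]]]'

```text
clock: 12.18
tcp_pos: [0.4706, -0.1261, 0.0809]
orientation: [2.275, 2.163, -0.0]
ft_force: [1.7, -1.7, 0.8]
finger_gap: 0.0176
```

```bash
python3 look.py 11; python3 -c "
from h import *
delta(ab(0,-70.5,81))"
```

```text
t 12.2833 tcp [ 0.4705 -0.1249  0.0809] gap 0.0178 F [ 2.7 -2.2  0.6]
  hubframe a,b,z mm [ -2.1 -70.   80.9]
  shift cm in tool now [ 0.21 -0.05 -0.01]  turn deg [ 0.05  0.09 -0.16]
```

View pics/look11.png

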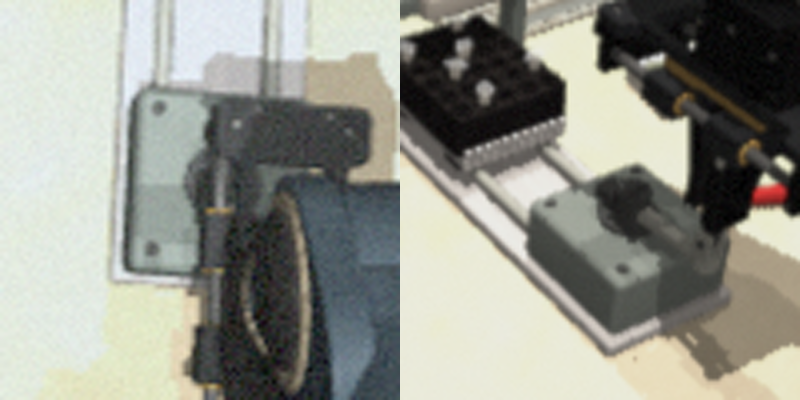

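The crank is now at about 90°: bar pointing at the robot, hub at (625,190), pin at (710,250). The block is half-way.

Emit:
arm_command --targets '[[[-0.82, 0.06, 0], [0, 0, 0]], [[-0.85, 0.18, 0], [0, 0, 0]], [[-0.87, 0.3, 0], [0, 0, 0]], [[-0.83, 0.41, 0], [0, 0, 0]], [[-0.77, 0.51, 0], [0, 0, 0]], [[-0.69, 0.61, 0], [0, 0, 0]], [[0, 0, 0], [0, 0, 0]]]'

```text
clock: 12.87
tcp_pos: [0.491, -0.1729, 0.0809]
orientation: [2.273, 2.167, 0.005]
ft_force: [5.7, 1.7, -1.8]
finger_gap: 0.0173
```

```bash
python3 -c "
from h import *
delta(ab(-70.5*.7071,-70.5*.7071,81))"
```

```text
t 12.8667 tcp [ 0.491  -0.1729  0.0809] gap 0.0173 F [ 5.7  1.7 -1.8]
  hubframe a,b,z mm [-49.1 -47.3  80.9]
  shift cm in tool now [-0.07 -0.26 -0.01]  turn deg [ 0.19 -0.07 -0.11]
```

Emit:
arm_command --targets '[[[-0.61, 0.69, 0], [0, 0, 0]], [[-0.51, 0.77, 0], [0, 0, 0]], [[-0.41, 0.83, 0], [0, 0, 0]], [[-0.3, 0.87, 0], [0, 0, 0]], [[-0.18, 0.9, 0], [0, 0, 0]], [[-0.06, 0.9, 0], [0, 0, 0]], [[0, 0, 0], [0, 0, 0]]]'

```text
clock: 13.45
tcp_pos: [0.5371, -0.1934, 0.0807]
orientation: [-2.268, -2.167, 0.0]
ft_force: [-0.9, 7.0, 4.6]
finger_gap: 0.0172
```

```bash
python3 look.py 12; python3 -c "
from h import *
delta(ab(-70.5,0,81))"
```

```text
t 13.55 tcp [ 0.5371 -0.1934  0.0807] gap 0.0173 F [0.7 6.1 3.8]
  hubframe a,b,z mm [-67.4  -0.3  80.7]
  shift cm in tool now [-0.31  0.03 -0.03]  turn deg [-0.1  -0.16  0.01]
```

View pics/look12.png

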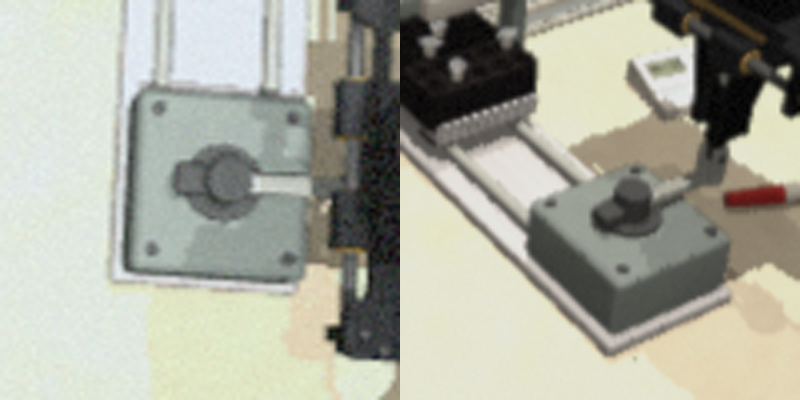

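Emit:
arm_command --targets '[[[0, 0.2, 0], [0, 0, 0]], [[0, 0.2, 0], [0, 0, 0]], [[0, 0, 0], [0, 0, 0]]]'

```text
clock: 13.8
tcp_pos: [0.5373, -0.1935, 0.0805]
orientation: [-2.266, -2.163, 0.008]
ft_force: [-7.2, 6.8, 9.9]
finger_gap: 0.0174
```

Emit:
arm_command --targets '[[[0, 0.2, 0], [0, 0, 0]], [[0, 0.2, 0], [0, 0, 0]], [[0, 0, 0], [0, 0, 0]]]'

```text
clock: 14.05
tcp_pos: [0.5373, -0.1936, 0.0802]
orientation: [-2.262, -2.158, 0.017]
ft_force: [-15.3, 7.6, 16.8]
finger_gap: 0.0175
```

```bash
python3 -c "
from h import *
delta(ab(-70.5,0,81))"
```

```text
t 14.05 tcp [ 0.5373 -0.1936  0.0802] gap 0.0175 F [-15.3   7.6  16.8]
  hubframe a,b,z mm [-67.7  -0.1  80.2]
  shift cm in tool now [-0.28  0.01 -0.09]  turn deg [-1.05 -0.14 -0.07]
```

The carriage stop is reached: force rises to 15 N with no motion. Releasing, backing off the overshoot and checking.

Emit:
arm_command --targets '[[[0, -0.4, 0], [0, 0, 0]], [[0, -0.3, 0], [0, 0, 0]], [[0, 0, 0], [0, 0, 0]]]'

```text
clock: 14.3
tcp_pos: [0.5369, -0.1934, 0.0806]
orientation: [-2.269, -2.167, 0.0]
ft_force: [-1.7, 6.2, 3.3]
finger_gap: 0.0172
```

Emit:
arm_command --targets '[[[0, 0, 0], [0, 0, 0]], [[0, 0, 0], [0, 0, 0]], [[0, 0, 0], [0, 0, 0]], [[0, 0, 0], [0, 0, 0]], [[0, 0, 0], [0, 0, 0]]]' --gripper 5

```text
clock: 14.72
tcp_pos: [0.5377, -0.1961, 0.0805]
orientation: [-2.274, -2.168, 0.001]
ft_force: [0.9, 1.1, -0.3]
finger_gap: 0.0427
```

```bash
python3 look.py 13; python3 - <<'E'
from h import *;import pickle
delta(ab(-69,0,78))
f=pickle.load(open("top13.pkl","rb"));c=f["img"][150:270,270:430,::-1]
cv2.imwrite("pics/t13.png",cv2.resize(cv2.convertScaleAbs(c,alpha=2,beta=10),(800,600),interpolation=cv2.INTER_NEAREST))
W=pts(f);A=np.stack([(W[...,:2]-HUB)@AX,(W[...,:2]-HUB)@RG[:2,1],W[...,2]],-1)*1e3
k=(abs(A[...,2]-77)<6)&(A[...,0]<-16)&(A[...,0]>-50)&(abs(A[...,1])<15);B=A[k];print("bar",len(B),B.mean(0).round(1),np.polyfit(B[:,0],B[:,1],1))
f=pickle.load(open("scene13.pkl","rb"));W=pts(f);A=np.stack([(W[...,:2]-HUB)@AX,(W[...,:2]-HUB)@RG[:2,1],W[...,2]],-1)*1e3
k=(A[...,2]>80)&(A[...,2]<170)&(abs(A[...,1])<14)&(A[...,0]>-100)&(A[...,0]<-40)
for z in range(80,150,5):
  q=A[k&(A[...,2]>=z)&(A[...,2]<z+5)];print(z,len(q),q.min(0).round() if len(q) else'',q.max(0).round() if len(q) else'')
c=f["img"][130:220,290:410,::-1]
cv2.imwrite("pics/z13.png",cv2.resize(cv2.convertScaleAbs(c,alpha=1.6,beta=25),(800,600),interpolation=cv2.INTER_NEAREST))
E
```

```text
t 14.8167 tcp [ 0.5379 -0.1958  0.0806] gap 0.0473 F [-1.  -0.5 -0.4]
  hubframe a,b,z mm [-69.8   0.6  80.6]
  shift cm in tool now [ 0.08 -0.06  0.26]  turn deg [-0.02  0.02 -0.08]
bar 74 [-33.1   0.6  75.5] [-0.00675062  0.39726632]
80 13 [-71.  -8.  80.] [-59.   8.  84.]
85 15 [-72.  -9.  85.] [-56.   9.  90.]
90 18 [-72.  -9.  90.] [-60.   7.  95.]
95 18 [-72.  -9.  95.] [-59.   8.  99.]
100 7 [-70.  -7. 100.] [-58.   1. 105.]
105 15 [-70.  -8. 105.] [-57.   6. 110.]
110 13 [-69.  -9. 111.] [-57.   3. 115.]
115 16 [-70.  -7. 115.] [-57.   4. 119.]
120 15 [-69.  -8. 120.] [-57.   7. 125.]
125 14 [-70.  -8. 125.] [-55.   4. 130.]
130 16 [-69.  -8. 131.] [-57.   5. 135.]
135 15 [-67.  -8. 135.] [-57.   7. 140.]
140 12 [-69.  -8. 141.] [-57.   2. 145.]
145 23 [-69.  -8. 145.] [-56.   7. 150.]
```

View pics/z13.png

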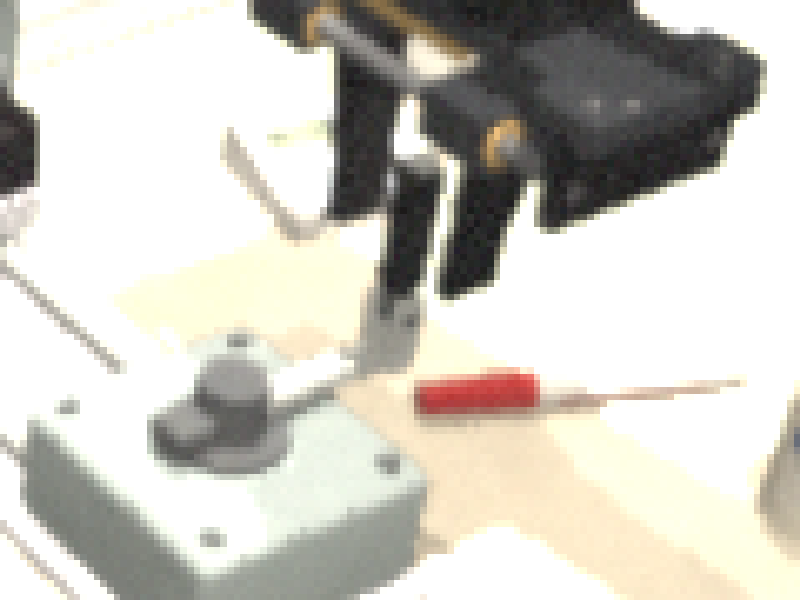

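View pics/t13.png

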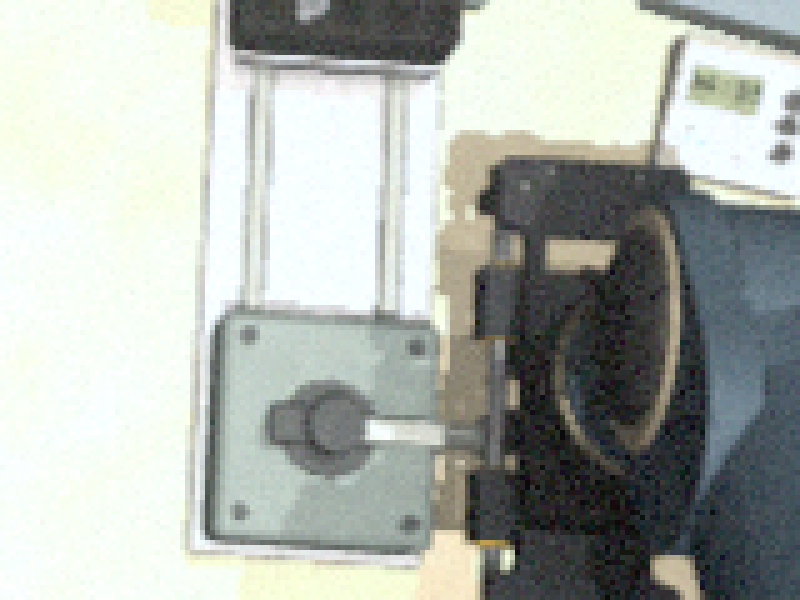

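The handle stands upright (vertical black grip at (412,230)), the bar points right, and the carriage is at its far end. I'll regrip slightly lower for folding.

Emit:
arm_command --targets '[[[0.1, -0.05, 0.3], [0, 0, 0]], [[0, 0, 0], [0, 0, 0]], [[0, 0, 0], [0, 0, 0]], [[0, 0, 0], [0, 0, 0]], [[0, 0, 0], [0, 0, 0]], [[0, 0, 0], [0, 0, 0]], [[0, 0, 0], [0, 0, 0]], [[0, 0, 0], [0, 0, 0]]]' --gripper 0.5 --force 12

```text
clock: 15.48
tcp_pos: [0.5372, -0.1943, 0.0778]
orientation: [-2.272, -2.168, 0.001]
ft_force: [-2.5, 0.1, 2.1]
finger_gap: 0.0175
```

```bash
python3 - <<'E'
from h import *
delta(ab(-69,0,78))
r=3.8;th=np.radians(np.linspace(90,0,21));x=r*np.cos(th);z=-r*np.sin(th)
print(np.c_[np.diff(x),np.diff(z)].round(2).tolist())
E
```

```text
t 15.4833 tcp [ 0.5372 -0.1943  0.0778] gap 0.0175 F [-2.5  0.1  2.1]
  hubframe a,b,z mm [-68.3  -0.2  77.8]
  shift cm in tool now [-0.07  0.02 -0.02]  turn deg [-0.06  0.01 -0.06]
[[0.3, 0.01], [0.3, 0.04], [0.29, 0.06], [0.29, 0.08], [0.28, 0.1], [0.27, 0.12], [0.26, 0.15], [0.25, 0.17], [0.23, 0.18], [0.22, 0.2], [0.2, 0.22], [0.18, 0.23], [0.17, 0.25], [0.15, 0.26], [0.12, 0.27], [0.1, 0.28], [0.08, 0.29], [0.06, 0.29], [0.04, 0.3], [0.01, 0.3]]
```

Emit:
arm_command --targets '[[[0.3, 0, 0.01], [0, 0, 0]], [[0.3, 0, 0.04], [0, 0, 0]], [[0.29, 0, 0.06], [0, 0, 0]], [[0.29, 0, 0.08], [0, 0, 0]], [[0.28, 0, 0.1], [0, 0, 0]], [[0.27, 0, 0.12], [0, 0, 0]], [[0.26, 0, 0.15], [0, 0, 0]], [[0, 0, 0], [0, 0, 0]]]'

```text
clock: 16.15
tcp_pos: [0.538, -0.1757, 0.0724]
orientation: [2.273, 2.168, -0.003]
ft_force: [-3.2, -3.3, 2.3]
finger_gap: 0.0176
```

Emit:
arm_command --targets '[[[0.25, 0, 0.17], [0, 0, 0]], [[0.23, 0, 0.18], [0, 0, 0]], [[0.22, 0, 0.2], [0, 0, 0]], [[0.2, 0, 0.22], [0, 0, 0]], [[0.18, 0, 0.23], [0, 0, 0]], [[0.17, 0, 0.25], [0, 0, 0]], [[0, 0, 0], [0, 0, 0]]]'

```text
clock: 16.73
tcp_pos: [0.5388, -0.1608, 0.0589]
orientation: [-2.271, -2.169, -0.0]
ft_force: [-3.3, 0.1, 1.1]
finger_gap: 0.0171
```

```bash
python3 look.py 14; python3 - <<'E'
from h import *;import pickle
delta(ab(-69,0,78))
f=pickle.load(open("scene14.pkl","rb"))
c=f["img"][130:220,290:410,::-1]
cv2.imwrite("pics/z14.png",cv2.resize(cv2.convertScaleAbs(c,alpha=1.6,beta=25),(800,600),interpolation=cv2.INTER_NEAREST))
E
```

```text
t 16.8333 tcp [ 0.5388 -0.1608  0.059 ] gap 0.0178 F [-3.5  0.7 -0.2]
  hubframe a,b,z mm [-34.8  -0.1  59. ]
  shift cm in tool now [-3.41  0.01 -1.91]  turn deg [-0.06 -0.08 -0.02]
```

View pics/z14.png

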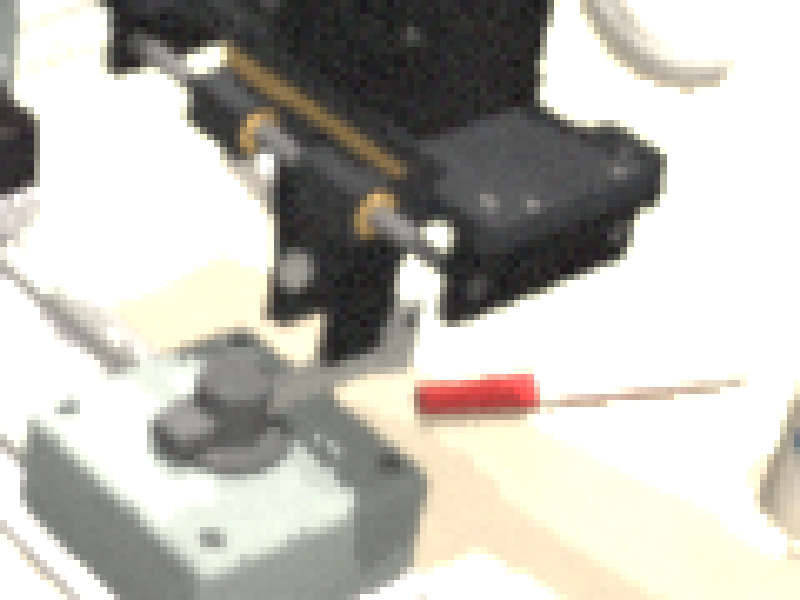

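It is folding: the grip's end face shows at (295,268) between the fingers. Continuing down.

Emit:
arm_command --targets '[[[0.15, 0, 0.26], [0, 0, 0]], [[0.12, 0, 0.27], [0, 0, 0]], [[0.1, 0, 0.28], [0, 0, 0]], [[0.08, 0, 0.29], [0, 0, 0]], [[0.06, 0, 0.29], [0, 0, 0]], [[0, 0, 0], [0, 0, 0]]]'

```text
clock: 17.33
tcp_pos: [0.5391, -0.1556, 0.0451]
orientation: [-2.271, -2.169, -0.0]
ft_force: [-4.8, 2.0, 1.3]
finger_gap: 0.0175
```

Emit:
arm_command --targets '[[[0.04, 0, 0.25], [0, 0, 0]], [[0, 0, 0.15], [0, 0, 0]], [[0, 0, 0], [0, 0, 0]]]'

```text
clock: 17.58
tcp_pos: [0.5391, -0.1552, 0.0414]
orientation: [-2.271, -2.169, -0.001]
ft_force: [-4.1, 2.7, 1.7]
finger_gap: 0.0173
```

```bash
python3 look.py 15; python3 - <<'E'
from h import *;import pickle
delta(ab(-69,0,78))
f=pickle.load(open("scene15.pkl","rb"))
c=f["img"][130:220,290:410,::-1]
cv2.imwrite("pics/z15.png",cv2.resize(cv2.convertScaleAbs(c,alpha=1.6,beta=25),(800,600),interpolation=cv2.INTER_NEAREST))
E
```

```text
t 17.6833 tcp [ 0.5391 -0.1552  0.0414] gap 0.0175 F [-4.4  3.1  2. ]
  hubframe a,b,z mm [-29.3  -0.   41.4]
  shift cm in tool now [-3.97  0.   -3.66]  turn deg [-0.04 -0.07 -0.02]
```

View pics/z15.png

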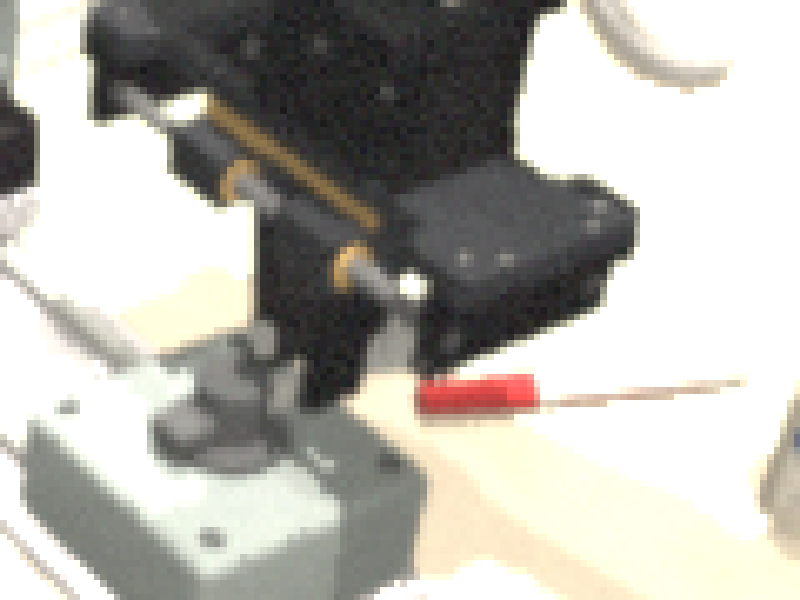

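Emit:
arm_command --targets '[[[0, 0, 0.12], [0, 0, 0]], [[0, 0, 0.1], [0, 0, 0]], [[0, 0, 0], [0, 0, 0]]]'

```text
clock: 17.93
tcp_pos: [0.5392, -0.1552, 0.0394]
orientation: [-2.271, -2.169, -0.001]
ft_force: [-4.5, 3.2, 2.2]
finger_gap: 0.0173
```

Emit:
arm_command --targets '[[[0, 0, 0.12], [0, 0, 0]], [[0, 0, 0.1], [0, 0, 0]], [[0, 0, 0], [0, 0, 0]]]'

```text
clock: 18.18
tcp_pos: [0.5392, -0.1552, 0.0372]
orientation: [-2.271, -2.169, -0.001]
ft_force: [-4.8, 2.0, 2.4]
finger_gap: 0.0173
```

Emit:
arm_command --targets '[[[0, 0, 0], [0, 0, 0]], [[0, 0, 0], [0, 0, 0]], [[0, 0, 0], [0, 0, 0]], [[0, 0, 0], [0, 0, 0]], [[0, 0, 0], [0, 0, 0]], [[0, 0, -0.5], [0, 0, 0]], [[0, 0, -1.5], [0, 0, 0]], [[0, 0, -3], [0, 0, 0]], [[0, 0, -3], [0, 0, 0]], [[0, 0, 0], [0, 0, 0]]]' --gripper 5

```text
clock: 19.02
tcp_pos: [0.544, -0.1569, 0.1235]
orientation: [2.266, 2.162, 0.01]
ft_force: [0.7, 0.7, -0.7]
finger_gap: 0.0497
```

```bash
python3 look.py 16; cat > hz.py <<'E'
import sys,pickle
from h import *
t=sys.argv[1]
delta(ab(-30,0,48))
f=pickle.load(open(f"scene{t}.pkl","rb"))
c=f["img"][130:220,290:410,::-1]
cv2.imwrite(f"pics/z{t}.png",cv2.resize(cv2.convertScaleAbs(c,alpha=1.6,beta=25),(800,600),interpolation=cv2.INTER_NEAREST))
for n in("scene","top"):
    f=pickle.load(open(f"{n}{t}.pkl","rb"));W=pts(f);A=np.stack([(W[...,:2]-HUB)@AX,(W[...,:2]-HUB)@RG[:2,1],W[...,2]],-1)*1e3
    k=(A[...,2]>80)&(A[...,2]<115)&(abs(A[...,1])<14)
    for a in range(-85,-5,5):
        q=A[k&(A[...,0]>=a)&(A[...,0]<a+5)]
        if len(q):print(n,a,len(q),"b",q[:,1].min().round(),q[:,1].max().round(),"z p10/90",np.percentile(q[:,2],[10,90]).round(1))
E
python3 hz.py 16
```

```text
t 19.1167 tcp [ 0.5406 -0.1567  0.119 ] gap 0.0501 F [-0.5 -0.5 -1.1]
  hubframe a,b,z mm [-30.7   1.5 119. ]
  shift cm in tool now [ 0.08 -0.17  7.1 ]  turn deg [ 0.21  0.07 -0.07]
scene -75 8 b -7.0 6.0 z p10/90 [82.6 98.2]
scene -70 20 b -8.0 10.0 z p10/90 [81.8 97.9]
scene -65 21 b -9.0 9.0 z p10/90 [85.5 98. ]
scene -60 10 b -8.0 4.0 z p10/90 [84.  96.2]
scene -55 10 b -8.0 1.0 z p10/90 [ 93.9 100.5]
scene -50 14 b -8.0 6.0 z p10/90 [ 89.5 100. ]
scene -45 10 b -7.0 1.0 z p10/90 [ 90.5 100.8]
scene -40 16 b -7.0 7.0 z p10/90 [ 91.4 100.7]
scene -35 14 b -8.0 4.0 z p10/90 [ 90.2 101.4]
scene -30 12 b -7.0 7.0 z p10/90 [ 93.8 100.9]
scene -25 15 b -8.0 2.0 z p10/90 [ 91.4 101.8]
scene -20 14 b -7.0 6.0 z p10/90 [ 92.3 101.7]
scene -15 16 b -8.0 7.0 z p10/90 [ 91.4 102.5]
scene -10 26 b -6.0 10.0 z p10/90 [ 88.2 101.5]
top -45 4 b -8.0 8.0 z p10/90 [96.  96.6]
top -40 12 b -8.0 7.0 z p10/90 [ 95.1 101.2]
top -30 10 b -7.0 9.0 z p10/90 [ 94.6 100.9]
top -25 18 b -7.0 9.0 z p10/90 [ 95.3 101.2]
top -20 21 b -7.0 9.0 z p10/90 [ 94.5 102.9]
top -15 16 b -7.0 8.0 z p10/90 [ 95.8 100.6]
top -10 26 b -9.0 11.0 z p10/90 [84. 98.]
```

View pics/z16.png

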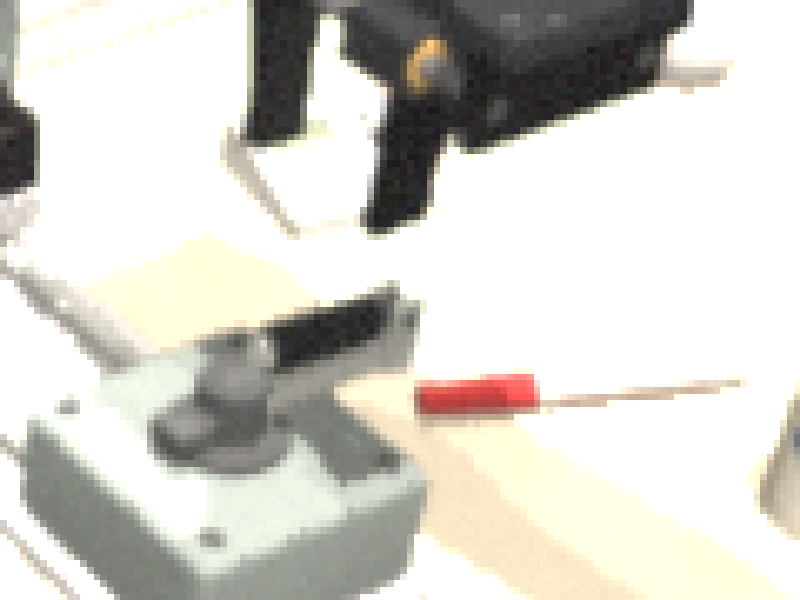

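The handle is folded nearly flat: its top surface goes from 100.5 mm at the pin to 102 at the free end, about 0.03 rad. I'll press it home gently with closed fingertips.

Emit:
arm_command --targets '[[[0.3, 0, 0], [0, 0, 0]], [[0, 0, 0], [0, 0, 0]], [[0, 0, 0], [0, 0, 0]], [[0, 0, 0], [0, 0, 0]], [[0, 0, 0], [0, 0, 0]], [[0, 0, 0], [0, 0, 0]], [[0, 0, 0], [0, 0, 0]], [[0, 0, 1], [0, 0, 0]], [[0, 0, 1], [0, 0, 0]]]' --gripper 0

```text
clock: 19.87
tcp_pos: [0.5399, -0.1535, 0.097]
orientation: [2.272, 2.168, 0.001]
ft_force: [0.4, 0.4, -0.7]
finger_gap: 0.0021
```

Emit:
arm_command --targets '[[[0, 0, 1], [0, 0, 0]], [[0, 0, 0.8], [0, 0, 0]], [[0, 0, 0.5], [0, 0, 0]], [[0, 0, 0], [0, 0, 0]]]'

```text
clock: 20.2
tcp_pos: [0.5384, -0.1532, 0.0726]
orientation: [-2.271, -2.167, 0.002]
ft_force: [-0.3, -0.5, -0.9]
finger_gap: 0.0004
```

Emit:
arm_command --targets '[[[0, 0, 0.2], [0, 0, 0]], [[0, 0, 0.1], [0, 0, 0]], [[0, 0, 0], [0, 0, 0]]]'

```text
clock: 20.45
tcp_pos: [0.5398, -0.1534, 0.0715]
orientation: [2.272, 2.169, 0.0]
ft_force: [-0.3, 0.4, -0.2]
finger_gap: 0.0008
```

Emit:
arm_command --targets '[[[0, 0, 0.1], [0, 0, 0]], [[0, 0, 0.1], [0, 0, 0]], [[0, 0, 0], [0, 0, 0]]]'

```text
clock: 20.7
tcp_pos: [0.5398, -0.1534, 0.0696]
orientation: [2.272, 2.169, 0.0]
ft_force: [-0.6, -0.4, 0.8]
finger_gap: 0.0003
```

Emit:
arm_command --targets '[[[0, 0, 0.1], [0, 0, 0]], [[0, 0, 0.1], [0, 0, 0]], [[0, 0, 0], [0, 0, 0]]]'

```text
clock: 20.95
tcp_pos: [0.5398, -0.1531, 0.0674]
orientation: [2.272, 2.169, 0.001]
ft_force: [0.2, 0.9, 1.1]
finger_gap: 0.0004
```

Emit:
arm_command --targets '[[[0, 0, 0.1], [0, 0, 0]], [[0, 0, 0.05], [0, 0, 0]], [[0, 0, 0], [0, 0, 0]]]'

```text
clock: 21.2
tcp_pos: [0.5406, -0.1531, 0.0667]
orientation: [2.271, 2.168, 0.002]
ft_force: [-0.3, 1.2, 5.7]
finger_gap: 0.0004
```

Emit:
arm_command --targets '[[[0, 0, 0.1], [0, 0, 0]], [[0, 0, 0.05], [0, 0, 0]], [[0, 0, 0], [0, 0, 0]]]'

```text
clock: 21.45
tcp_pos: [0.5418, -0.1531, 0.0664]
orientation: [2.27, 2.167, 0.004]
ft_force: [-1.0, 1.7, 10.2]
finger_gap: 0.0004
```

Emit:
arm_command --targets '[[[0, 0, 0.1], [0, 0, 0]], [[0, 0, 0.05], [0, 0, 0]], [[0, 0, 0], [0, 0, 0]]]'

```text
clock: 21.7
tcp_pos: [0.5435, -0.1532, 0.066]
orientation: [2.268, 2.165, 0.008]
ft_force: [1.0, 0.8, 13.9]
finger_gap: 0.0005
```

Firm contact: force climbs to 14 N with almost no travel. Lifting clear and checking.

Emit:
arm_command --targets '[[[0, 0, -0.5], [0, 0, 0]], [[0, 0, -1.5], [0, 0, 0]], [[0, 0, -3], [0, 0, 0]], [[0, 0, -4], [0, 0, 0]], [[-3, 0, -2], [0, 0, 0]], [[-4, 0, 0], [0, 0, 0]], [[-4, 0, 0], [0, 0, 0]], [[-4, 0, 0], [0, 0, 0]], [[0, 0, 0], [0, 0, 0]], [[0, 0, 0], [0, 0, 0]]]'

```text
clock: 22.53
tcp_pos: [0.5307, -0.3069, 0.1718]
orientation: [-2.279, -2.161, 0.003]
ft_force: [0.0, 0.6, -0.2]
finger_gap: 0.0004
```

```bash
python3 look.py 17;python3 hz.py 17; python3 - <<'E'
from h import *;import pickle
f=pickle.load(open("top17.pkl","rb"));c=f["img"][100:270,250:476,::-1]
cv2.imwrite("pics/t17.png",cv2.resize(cv2.convertScaleAbs(c,alpha=2,beta=10),(797,600),interpolation=cv2.INTER_NEAREST))
def blk(n):
    f=pickle.load(open(n,"rb"));W=pts(f);A=np.stack([(W[...,:2]-HUB)@AX,(W[...,:2]-HUB)@RG[:2,1],W[...,2]],-1)*1e3
    k=(f["img"].max(2)<45)&(abs(A[...,0])<50)&(A[...,1]>60)&(A[...,1]<300)&(A[...,2]>60)&(A[...,2]<110);return np.percentile(A[k][:,1],[1,50,99])
print(blk("top0.pkl"),blk("top17.pkl"))
E
```

```text
t 22.6333 tcp [ 0.5323 -0.3024  0.1723] gap 0.0003 F [-0.1 -0.3 -0.8]
  hubframe a,b,z mm [-176.6   -0.2  172.3]
  shift cm in tool now [14.64  0.02 12.45]  turn deg [-0.05 -0.06 -0.03]
scene -75 8 b -7.0 10.0 z p10/90 [82.7 98. ]
scene -70 19 b -8.0 11.0 z p10/90 [84.1 97.1]
scene -65 26 b -9.0 8.0 z p10/90 [82.7 98.1]
scene -60 6 b -7.0 8.0 z p10/90 [87.9 97.4]
scene -55 12 b -7.0 4.0 z p10/90 [ 90.5 100. ]
scene -50 14 b -7.0 4.0 z p10/90 [88.8 99.6]
scene -45 12 b -8.0 6.0 z p10/90 [91.  98.9]
scene -40 14 b -9.0 5.0 z p10/90 [90.5 99.4]
scene -35 15 b -8.0 6.0 z p10/90 [90.8 99.3]
scene -30 15 b -6.0 6.0 z p10/90 [ 89.8 100. ]
scene -25 14 b -7.0 4.0 z p10/90 [91.3 99.3]
scene -20 13 b -7.0 4.0 z p10/90 [88.6 99. ]
scene -15 14 b -8.0 6.0 z p10/90 [90.3 98.5]
scene -10 20 b -7.0 6.0 z p10/90 [87.2 98.5]
top -80 2 b -5.0 6.0 z p10/90 [94.6 95.3]
top -75 17 b -7.0 10.0 z p10/90 [91.7 97.4]
top -70 21 b -8.0 10.0 z p10/90 [89.  97.6]
top -65 20 b -7.0 8.0 z p10/90 [83.3 96.5]
top -60 13 b -6.0 9.0 z p10/90 [92.7 97.8]
top -55 18 b -7.0 9.0 z p10/90 [94.3 99.9]
top -50 20 b -7.0 9.0 z p10/90 [92. 99.]
top -45 20 b -7.0 8.0 z p10/90 [93.2 99.1]
top -40 18 b -7.0 8.0 z p10/90 [92.3 97.8]
top -35 18 b -8.0 10.0 z p10/90 [90.9 98.8]
top -30 19 b -7.0 9.0 z p10/90 [91.5 97.8]
top -25 19 b -7.0 9.0 z p10/90 [92.8 97.9]
top -20 17 b -7.0 9.0 z p10/90 [ 91.6 100.1]
top -15 21 b -7.0 8.0 z p10/90 [90.6 96.8]
top -10 25 b -9.0 10.0 z p10/90 [83.2 95.6]
[ 98.19086167 158.87971406 221.74192574] [177.67509311 204.78818288 299.21715237]
```

View pics/z17.png

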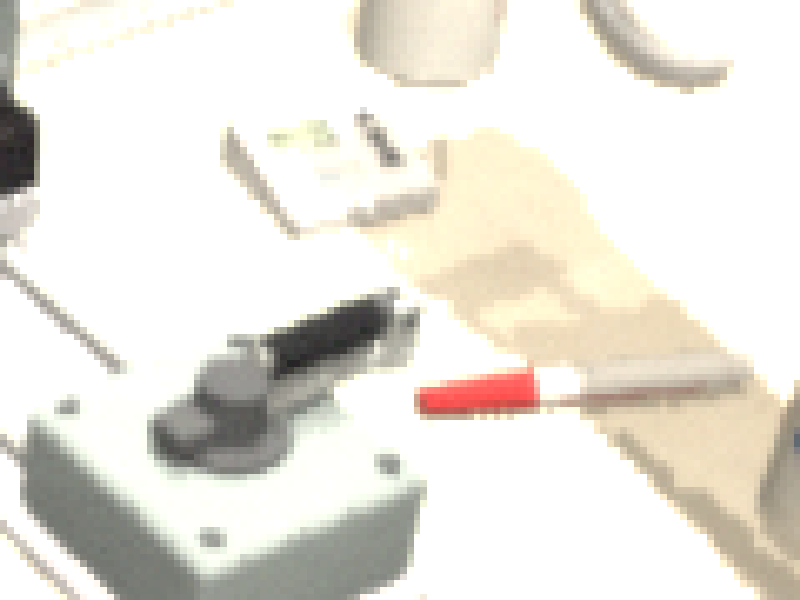

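View pics/t17.png

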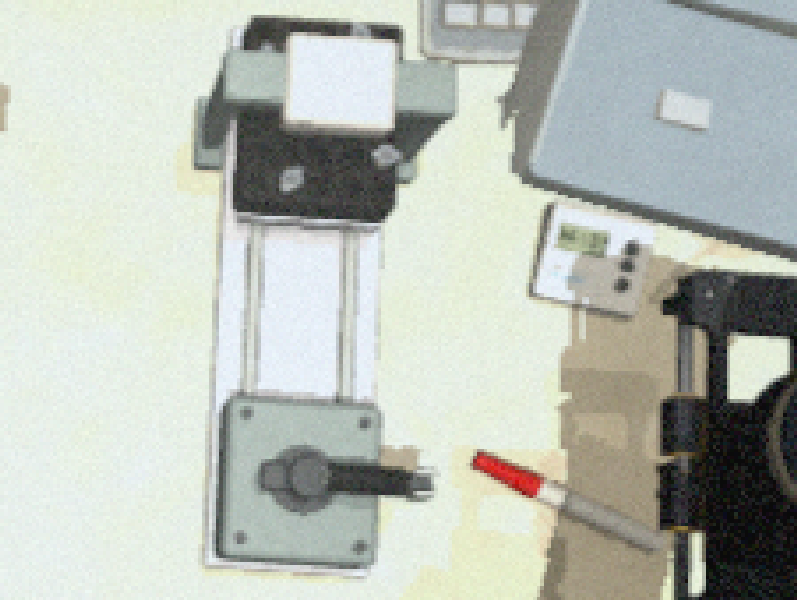

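```bash
python3 - <<'E'
from h import *;import pickle
def blk(n):
    f=pickle.load(open(n,"rb"));W=pts(f);A=np.stack([(W[...,:2]-HUB)@AX,(W[...,:2]-HUB)@RG[:2,1],W[...,2]],-1)*1e3
    k=(f["img"].max(2)<45)&(abs(A[...,0])<50)&(A[...,1]>60)&(A[...,1]<300)&(A[...,2]>60)&(A[...,2]<110);
    return np.percentile(A[k][:,1],[1,2,5]).round(1)
for t in (0,12,13,16,17):print(t,blk(f"top{t}.pkl"))
def bar(n):
    f=pickle.load(open(n,"rb"));W=pts(f);A=np.stack([(W[...,:2]-HUB)@AX,(W[...,:2]-HUB)@RG[:2,1],W[...,2]],-1)*1e3
    k=(A[...,2]>70)&(A[...,2]<110)&(A[...,0]<-20)&(A[...,0]>-60)&(abs(A[...,1])<15);return A[k].mean(0).round(2),np.degrees(np.polyfit(A[k][:,0],A[k][:,1],1)[0])
print(bar("top13.pkl"),bar("top17.pkl"))
E
```

```text
0 [ 98.2  98.5 100.4]
12 [177.7 178.1 178.5]
13 [177.9 178.  178.6]
16 [177.9 178.  178.6]
17 [177.7 178.2 178.6]
(array([-39.56,   0.73,  75.36]), np.float64(-0.1555793510192473)) (array([-39.17,   0.45,  95.87]), np.float64(0.42843003373295974))
```

The block hasn't moved since the stop was reached, and its travel measures 79.5–79.7 mm. The handle is flat, its top at 98–99 mm along its whole length, and the arm is clear. Handing in.

```bash
python3 -c "
from rig import ctrl,readout
print(ctrl.sign_off());print(readout.state()['clock'])"
```

```text
the job is handed in; nothing more can be done
None
the job is handed in; nothing more can be done
```

The microtube block is at its stop under the bridge, with the crank handle folded flat and the gripper clear. I handed the job in at about 23 s of the 53 s allowed.

**What I did:** On the right-hand slide I swung the handle upright to its stop. I then cranked half a turn counter-clockwise past the robot's side until the force rose to 15 N with no further motion. I folded the handle down with the fingers, let go, pressed it the last bit home with closed fingertips (14 N at most), and backed away.

**Last checks:**
- **Carriage:** the cameras show 79.5–79.7 mm of travel, against 80 mm nominal. The block did not move during the folding.
- **Crank bar:** it points right, within about 0.5° of a half turn.
- **Handle:** its top measures about 98–100 mm above the desk along its whole length, which is flat within the noise.
- **Arm:** it touches nothing and the force reading is near zero.

**What disagreed or went wrong:**
- **Height readout:** the reported tool height was about 32 mm lower than the fingertips seen by camera. My first grasp therefore closed on air above the grip; from then on I used camera heights.
- **Raising the handle:** the fingers slid about 10 mm along the grip. I let go, checked that the handle stood upright, and gripped again before cranking.
- **Folding:** pinching alone left the handle about 0.03 rad short of flat, which is why I pressed it down afterwards.

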